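Clear and sort the service parts off a wafer chuck

ROBOT

A 6-joint arm with a two-finger parallel gripper is mounted at the origin on the work surface. World frame = base frame: x ahead of the robot, y to its left, z up, the work surface at z = 0. Lengths are in m, angles in rad, forces in N, time in s.
With the tool pointing down it reaches from about 0.35 to 0.975 m from the base axis. Payload 4.9 kg.
Tool frame: the origin (TCP) lies on the centre line of the jaws, within the pads' length; the fingertips stand 19 mm ahead of it and the grasp point (between the pads) is the TCP; z points along the fingers, y is the line along which they close (so a half turn about z gives the same grasp; the last joint's range is limited). The gripper opens to 85 mm and grips with 20 to 120 N. Pads are 22 mm wide; open, the fingers measure 114 mm over their backs; the gripper's body (76 mm by 85 mm) begins 54 mm behind the grasp point. The pads swing forward as they close: fully open they stand 13 mm farther back than shut.
Start: joints at [-1.276, 0.053, 1.613, -0, 1.476, -0.119], TCP at [0.251, -0.572, 0.25] pointing down, gripper open.
Joint ranges: [-3.01, 3.01], [-1.01, 2.22], [0.06, 2.58], [-1.02, 4.17], [0.09, 2.62], [-3.14, 3.14]. Speed limits (rad/s): [2.57, 2.57, 3.14, 3.14, 3.14, 3.14].

INTERFACE

Orientations are given as a unit quaternion [w, x, y, z].
In Python, from plant import state, grab_frame, ticket, spotter gives the robot as it stands.
- The arm moves only by the tool apply_moves, never from a script. Its argument "series" is a list of rows, each an object of numbers: "jaw": the closure, from 0 (fully open) to 1 (shut); "dx", "dy", "dz": the shift along the tool's x, y, z in mm; "turn": the turn about the tool's z in rad. A call has 1 to 5 rows; each row is the pose to reach, as a shift and turn from the pose commanded when the call began, along the tool's axes at that moment; what a row does not reach only later rows make up. A row lasts 1/12 s, in which the tool goes at most 41.7 mm and 7.16 degrees, less where a joint would pass 70% of its speed; a pose out of reach is approached as far as the arm can. A call with a gripper value outside its range is refused whole. The fingers move at their own pace and stop on an object; the grip force is fixed at half the most. Time passes only in rows, so rows that repeat a pose let the fingers close. It gives the time, the measured TCP pose, the force, the opening and the grip force at its end, in the units of the state.
- state(): the state, without advancing time (a new reading comes with each control period).
- grab_frame(name): name is "side" or "top" or "wrist"; returns a dict with "pixels" (480x640x3 uint8, red, green, blue), "mtx" (3x3 intrinsics, pixels), "dist_coeffs" ([k1, k2, p1, p2, k3] as OpenCV has them; the pictures are not rectified), "camera_from_world" (4x4, takes a point from world to camera coordinates). Camera axes: x right, y down, z forward; pixel columns grow to the right and rows downward; lengths in m; the calibration is good to about 2 mm. A picture is of the moment at which its call begins. There is no depth.
- ticket.job_done(): hands the job in; it is judged then, once.
Trained networks look in a picture, given as the dict that the camera call returned (one of the last four; its "shot" number tells which), for a name from the list of things; names that differ only in an ending like _2 or _b are one class to them, and where a whole thing is asked for, a point or a joint stands for the part that bears it (a point fixed in the world has none). Each returns a list of dicts, best first, with "conf" (0 to 1); they miss things now and then, are a little off and sometimes report something else, mostly with a low value. They report only what shows in the picture. A call takes as long as a camera call.
- spotter.outline_of(picture, target): "region" (480x640 bool, what is visible of it) and "extent" ([left, top, right, bottom] in pixels, round what is visible of it).
The state is a dict: "time": time; "joint_pos": joint angles; "joint_vel": joint speeds; "joint_efforts": joint torques, N m; "tool_pos": TCP position; "tool_rot": TCP orientation; "contact_force": force on the tool from outside, world axes, zero at the start; "ft_torque": the same for the moment, N m; "gripper_width": opening from 0.0 (shut) to 1.0 (fully open); "grasp_force": force on a finger pad.
Only numpy, scipy, OpenCV 4.12 (cv2) and the standard library are available. Lean on these libraries where they do the work, as an engineer would, in place of code of your own. Each camera call takes 0.05 s, during which the arm holds its last target. There are 200 camera calls.

TASK

Clear the black wafer chuck: lay the two metal pillars in the bin that already holds a pillar, put the paper roll in the bin that already holds a paper roll, and stand the tipped square bottle upright, cap up, on the rubber pad at the open end of the bottle rack, in line with the two bottles there. Set things down rather than dropping them: the pad's height is not known, so lower the bottle gently until it touches and do not press it down hard. Leave the wrench lying on the chuck and do not knock or shift the two bottles in the rack.

Things in the scene. Friction and masses are not known exactly. Their poses are not given: they have to be found in the camera images.
- chuck: Fixed black disc, 300 mm diameter, 22 mm thick, lying on the bench; the parts to be sorted lie on it. Origin: centre of its underside, at bench height; z up.
- bottle: The tipped bottle: white square plastic bottle lying on one flat side on the chuck. Body 44 x 44 x 78 mm, then a round grey cap of 26 mm diameter up to 104 mm; 0.1 to 0.25 kg. Origin: centre of its foot. Its z axis runs from foot to cap (level at the start); x and y are square to the flat sides.
- pillar_1: Aluminium stand-off pillar lying on the chuck: round shank 18 mm diameter with a 28 x 28 x 6 mm square flange at each end, 120 mm long overall. Origin: centre of its underside (14 mm below the shank's axis); x along the pillar, z up.
- pillar_2: A second pillar, the same as pillar_1, also on the chuck.
- roll: White printer-paper roll standing on end on the chuck: cylinder 46 mm diameter, 60 mm high, rigid. Origin: centre of its underside, z along its axis.
- wrench: Steel open-ended wrench, 120 mm long, lying on the chuck among the parts: a bystander to leave alone. Origin: on its underside at mid-length; x along it.
- pillar_bin_floor (a point): Centre of the inner floor (5 mm above the bench) of the bin for pillars: fixed grey open bin, outside 165 (x) x 160 (y) x 45 mm high, walls 5 mm thick. It already holds one loose pillar, lying along x at about y = -58 mm. x, y along the bin's sides, z up. It and the roll bin look alike and may change places.
- roll_bin_floor (a point): Centre of the inner floor of the bin for rolls: the same kind of bin, already holding one loose paper roll standing at about x = -45 mm, y = 0.
- rack: Fixed aluminium bottle rack, a straight lane along its x axis: two rails 18 mm high with 64 mm between them, from x = -103 to 97 mm, a 50 mm high end stop at x = 100 mm; open at the -x end, which faces the chuck. Two bottles stand in it. Origin: near its middle at bench height; z up.
- rack_place (a point): The free place, at the open (-x) end of the rack: the point at bench height under the centre of a 56 x 56 mm soft black rubber pad between the rails (it gives up to 5 mm under 12 N). The pad's top lies somewhere 12 to 47 mm above this point; its height is not measured and differs each time. Axes as the rack's.
- neighbour_1: White square bottle like the tipped one, standing in the rack next to the free place, its centre about 80 mm along the rack from the pad's. Origin: centre of its foot, z up to the cap.
- neighbour_2: A second such bottle standing farther in the rack, about 52 mm behind neighbour_1.

How it is judged:
By the outcome, as a careful person would: the job done as asked, in the order asked, and still so for the second after the job is handed in, with the robot touching nothing.
It also fails if it takes over 72 s, if anything falls off the work surface, if the arm or the gripper's body presses on something with over 40 N, if the wrist force passes 120 N, or if a joint passes its speed limit or range.

## Working session

There is one attempt and no reset: what is moved stays moved. The work goes in short steps, Python scripts to look and compute and a tool call to move; the robot and the scene stay as the last step left them, time stands still between calls to the robot, and variables do not carry over. Pictures are saved under pics/ and viewed, at most 13 in all, crops included, and the job is handed in when it is done.

Besides the shell and the picture viewer there is one more tool, called after "Call:" as a command line: name --argument value ..., lists and objects as JSON in quotes. apply_moves: Moves the arm, as the interface text tells. Its arguments: {"type":"object","properties":{"series":{"type":"array","items":{"type":"object","properties":{"jaw":{"type":"number"},"dx":{"type":"number"},"dy":{"type":"number"},"dz":{"type":"number"},"turn":{"type":"number"}}}}},"required":["series"]}

```bash
ls; mkdir -p pics
cat > h.py <<'E'
import numpy as np, cv2, sys
from plant import state, grab_frame, ticket, spotter
def save(f,n): cv2.imwrite(f'pics/{n}.png', f['pixels'][:,:,::-1])
def ray(f,uv):
    n=cv2.undistortPoints(np.array(uv,float).reshape(-1,1,2),f['mtx'],np.array(f['dist_coeffs'])).reshape(-1,2)
    T=np.array(f['camera_from_world']);R=T[:3,:3];o=-R.T@T[:3,3]
    return o,(np.c_[n,np.ones(len(n))])@R
def at_z(f,uv,z):
    o,d=ray(f,uv); return o+d*((z-o[2])/d[:,2:3])
def proj(f,P):
    T=np.array(f['camera_from_world']);r,_=cv2.Rodrigues(T[:3,:3])
    return cv2.projectPoints(np.array(P,float).reshape(-1,1,3),r,T[:3,3],f['mtx'],np.array(f['dist_coeffs']))[0].reshape(-1,2)
E
python3 - <<'E'
from h import *
print(state())
for n in ('top','side'):
    f=grab_frame(n); save(f,n+'0')
    o,_=ray(f,[[0,0]]); print(n,o.round(3),f['mtx'][0][0])
    for t in ('chuck','bottle','pillar_1','roll','wrench','pillar_bin_floor','roll_bin_floor','rack','neighbour_1'):
        for r in spotter.outline_of(f,t):
            print(t,round(r['conf'],2),np.round(r['extent']), r['region'].sum())
E
```

```text
pics
{'time': 0.0, 'joint_pos': array([-1.27597242e+00,  5.33675573e-02,  1.61429517e+00, -3.94546511e-06,
        1.47602100e+00, -1.18991118e-01]), 'joint_vel': array([ 0.0007274 , -0.00132654,  0.00165506, -0.00057313,  0.00115199,
       -0.00092187]), 'joint_efforts': array([-4.79882565e-04, -3.93680871e+01, -3.70178139e+01, -2.00533132e-04,
        7.14257068e-03,  2.41883580e-08]), 'tool_pos': array([ 0.25114761, -0.57167522,  0.24905566]), 'tool_rot': array([-1.04132952e-03,  9.78670323e-01,  2.05434434e-01, -9.37578386e-05]), 'contact_force': array([-0.24940997,  0.38100113,  0.61804871]), 'ft_torque': array([-0.03051626,  0.0055241 , -0.00509397]), 'grasp_force': 0.0, 'gripper_width': 0.9986240740292058}
top [ 0.47  -0.018  1.093] 471.56808585157876
chuck 0.66 [263. 162. 396. 294.] 10527
bottle 0.65 [328. 216. 375. 244.] 855
bottle 0.21 [265. 162. 394. 292.] 10492
pillar_1 0.86 [279. 196. 299. 245.] 474
pillar_1 0.62 [317. 181. 370. 197.] 504
roll 0.59 [293. 252. 313. 272.] 383
wrench 0.72 [320. 260. 372. 279.] 484
wrench 0.68 [149. 268. 222. 339.] 5028
wrench 0.41 [317. 18
[... 166 characters left out ...]
 0.67 [415. 191. 506. 281.] 2149
neighbour_1 0.92 [465. 245. 502. 270.] 625
neighbour_1 0.74 [448. 224. 483. 253.] 601
side [0.422 0.601 0.58 ] 445.21677308463126
chuck 0.57 [227. 213. 384. 325.] 9880
bottle 0.74 [295. 220. 338. 264.] 1274
pillar_1 0.67 [252. 273. 323. 305.] 874
pillar_1 0.64 [252. 216. 285. 264.] 592
roll 0.58 [330. 254. 357. 295.] 1017
wrench 0.62 [296. 217. 332. 264.] 1238
wrench 0.54 [355. 231. 374. 275.] 362
pillar_bin_floor 0.56 [140. 363. 302. 476.] 13553
roll_bin_floor 0.73 [304. 367. 448. 480.] 12405
roll_bin_floor 0.57 [333. 255. 358. 298.] 1000
rack 0.97 [296. 161. 386. 209.] 1598
neighbour_1 0.9 [348. 134. 371. 183.] 748
neighbour_1 0.83 [333. 140. 359. 187.] 917
```

Run:
```python
import cv2
a=cv2.imread('pics/top0.png')[150:350,120:520]
cv2.imwrite('pics/top0c.png',cv2.resize(a,(800,400),interpolation=cv2.INTER_CUBIC))
a=cv2.imread('pics/side0.png')[120:480,130:460]
cv2.imwrite('pics/side0c.png',cv2.resize(a,None,fx=1.65,fy=1.65,interpolation=cv2.INTER_CUBIC))
```

```text
(no output)
```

View pics/top0c.png

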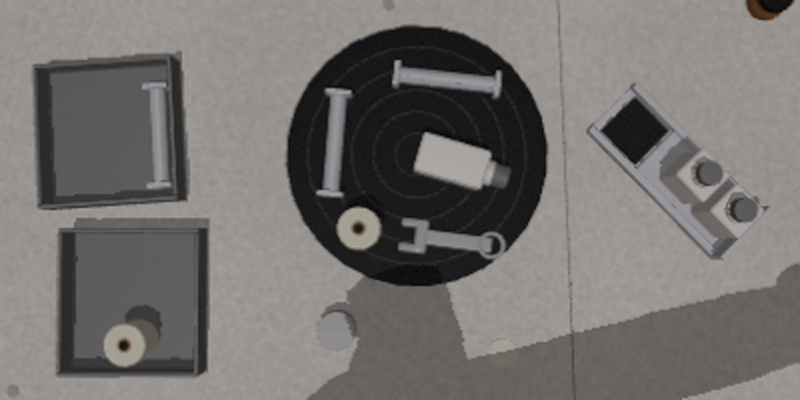

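View pics/side0c.png

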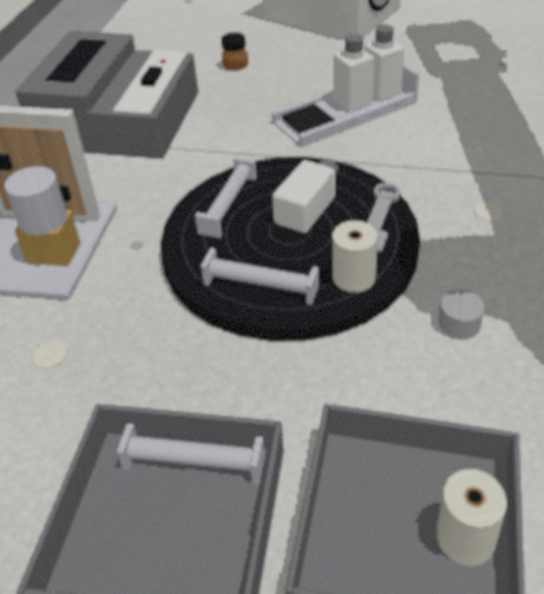

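The top view (crop = 2×, offset (120,150)) has the image top as +x and the left as +y. The pillar bin is at about px (177,215) and the roll bin at (186,300). The pillars are at (288,220) and (343,189), the roll at (299,264), the bottle at (345,230) with its cap at (370,238), and the wrench at (346,269). The rack pad is at (437,215), and its two neighbours lie beyond it. The side view agrees.

I'll fit poses by matching silhouettes in both views.

```bash
cat > fit.py <<'E'
from h import *
from scipy.optimize import minimize
def box(x0,x1,y0,y1,z0,z1): return np.array([[x,y,z] for x in(x0,x1) for y in(y0,y1) for z in(z0,z1)])
def cyl(r,a,b,ax):
    t=np.linspace(0,2*np.pi,24,endpoint=False); c,s=r*np.cos(t),r*np.sin(t)
    P=np.concatenate([np.c_[c,s,0*t+h] for h in(a,b)])
    return P if ax=='z' else P[:,[2,0,1]]
pil=[box(-.06,-.054,-.014,.014,0,.028),box(.054,.06,-.014,.014,0,.028),cyl(.009,-.06,.06,'x')+[0,0,.014]]
roll=[cyl(.023,0,.06,'z')]
lying=[box(0,.078,-.022,.022,0,.044),cyl(.013,.078,.104,'x')+[0,0,.022]]   # x foot->cap
stand=[box(-.022,.022,-.022,.022,0,.078),cyl(.013,.078,.104,'z')]
binm=[box(-.0825,.0825,-.08,.08,0,.045)]
def render(f,parts,p,z,S=4):
    x,y,a=p; R=np.array([[np.cos(a),-np.sin(a),0],[np.sin(a),np.cos(a),0],[0,0,1]])
    m=np.zeros((480*S,640*S),np.uint8)
    for P in parts:
        h=cv2.convexHull(proj(f,P@R.T+[x,y,z]).astype(np.float32))
        cv2.fillConvexPoly(m,np.round((h+.5)*S*16).astype(np.int32),1,shift=4)
    return cv2.resize(m.astype(np.float32),(640,480),interpolation=cv2.INTER_AREA)
def fit(views,parts,p0,z,fz=False):
    def c(q):
        p=[q[0],q[1],q[2]/10]; zz=q[3] if fz else z; t=0
        for f,m in views:
            r=render(f,parts,p,zz); t+=1-np.minimum(r,m).sum()/np.maximum(r,m).sum()
        return t
    q=[p0[0],p0[1],p0[2]*10]+([z] if fz else [])
    s=np.array([q]+[np.array(q)+.012*np.eye(len(q))[i]*(100 if i==2 else 1)*(.15 if i==2 else 1) for i in range(len(q))])
    r=minimize(c,q,method='Nelder-Mead',options=dict(initial_simplex=s,maxfev=220,xatol=2e-4,fatol=1e-4))
    o=r.x.copy(); o[2]/=10; return o.round(4), round(r.fun/len(views),3)
E
cat > m.py <<'E'
from fit import *
F={n:grab_frame(n) for n in('top','side')}
M={}
for n in F:
    for t in('bottle','pillar_1','roll','pillar_bin_floor','roll_bin_floor','neighbour_1'):
        M[n,t]=[r for r in spotter.outline_of(F[n],t) if r['conf']>.3]
def pick(n,t,c):
    L=[r for r in M[n,t]]; d=[np.hypot(*(np.array(r['extent']).reshape(2,2).mean(0)-c)) for r in L]
    if not L or min(d)>20: print('miss',n,t); return None
    return L[int(np.argmin(d))]['region'].astype(np.float32)
def go(name,t,parts,z,px,yaw,views=('top','side'),fz=False):
    g=at_z(F['top'],[px],z+.02)[0]
    V=[]
    for n in views:
        m=pick(n,t,np.array(px) if n=='top' else proj(F['side'],[[g[0],g[1],z+.02]])[0])
        if m is not None: V.append((F[n],m))
    for k in range(len(V)): print('  ',name,k,*fit(V[k:k+1],parts,[g[0],g[1],yaw],z)) if not fz else 0
    print(name,*fit(V,parts,[g[0],g[1],yaw],z,fz))
go('p1','pillar_1',pil,.022,(288,220),.05)
go('p2','pillar_1',pil,.022,(343,189),1.5)
go('roll','roll',roll,.022,(303,262),0)
go('bottle','bottle',lying,.022,(335,228),-1.75)
go('pbin','pillar_bin_floor',binm,0,(176,215),0,('top',))
go('rbin','roll_bin_floor',binm,0,(184,304),0,('top',))
go('n1','neighbour_1',stand,.01,(466,240),.75,fz=True)
go('n2','neighbour_1',stand,.01,(484,258),.75,fz=True)
for r in M['top','roll']+M['side','roll']: print('roll',r['conf'],r['extent'])
# pad
C={}
for n,c in(('top',(437,215)),('side',(316,191))):
    g=F[n]['pixels'].max(2); m=(g<50).astype(np.uint8); k,l,s,ce=cv2.connectedComponentsWithStats(m,connectivity=4)
    i=l[c[1],c[0]]; q,_=cv2.findContours((l==i).astype(np.uint8),0,2); rc=cv2.minAreaRect(q[0]); C[n]=ce[i]
    print('pad',n,i,s[i],ce[i],cv2.boxPoints(rc).round(1).tolist(),'v',g[c[1],c[0]])
    if n=='top': bx=cv2.boxPoints(rc)
P=[]
o1,d1=ray(F['top'],[C['top']]);o2,d2=ray(F['side'],[C['side']])
A=np.c_[d1[0],-d2[0]];s=np.linalg.lstsq(A,o2-o1,rcond=None)[0];a=o1+d1[0]*s[0];b=o2+d2[0]*s[1]
print('pad3d',a,b,np.linalg.norm(a-b)); print(at_z(F['top'],bx,(a[2]+b[2])/2).round(4))
E
python3 m.py
```

```text
miss top pillar_1
   p1 0 [ 0.5727  0.0675 -0.1026] 0.075
p1 [ 0.5727  0.0675 -0.1026] 0.075
   p2 0 [ 0.6415 -0.0628  1.4341] 0.108
   p2 1 [ 0.6413 -0.0625  1.4356] 0.088
p2 [ 0.6414 -0.0626  1.435 ] 0.099
   roll 0 [ 0.4767  0.0391 -0.0013] 0.07
   roll 1 [0.4763 0.0403 0.0124] 0.037
roll [0.4765 0.0391 0.0103] 0.056
   bottle 0 [ 0.5599 -0.0284 -1.8926] 0.056
   bottle 1 [ 0.5567 -0.0258 -1.8465] 0.083
bottle [ 0.5595 -0.0285 -1.8851] 0.074
   pbin 0 [0.5929 0.3243 0.034 ] 0.099
pbin [0.5929 0.3243 0.034 ] 0.099
   rbin 0 [ 0.4017  0.2993 -0.0266] 0.11
rbin [ 0.4017  0.2993 -0.0266] 0.11
n1 [ 0.5225 -0.3347  0.7551  0.0092] 0.118
n2 [ 0.4829 -0.3704  0.7645  0.0099] 0.193
roll 0.84 [293.0, 252.7, 311.8, 272.9]
roll 0.97 [332.1, 254.1, 357.6, 295.4]
pad top 83 [421 199  33  33 546] [436.98717949 214.98168498] [[420.5, 214.5], [436.5, 198.5], [453.0, 215.0], [437.0, 231.0]] v 23
pad side 13 [302 184  28  16 234] [315.28205128 191.4017094 ] [[301.79998779296875, 190.39999389648438], [325.0, 181.5], [329.1000061035156, 192.1999969482422], [305.8999938964844, 201.10000610351562]] v 35
pad3d [ 0.57914869 -0.28088849  0.01085283] [ 0.5825761  -0.2804103   0.01108123] 0.0034681342695960346
[[ 0.5813 -0.2425  0.011 ]
 [ 0.6176 -0.2815  0.011 ]
 [ 0.5781 -0.3183  0.011 ]
 [ 0.542  -0.2792  0.011 ]]
```

```bash
cat > plan.py <<'E'
from h import *
def yaw(q):
    w,x,y,z=q; return np.arctan2(2*(x*y+w*z),1-2*(y*y+z*z))
def wrap(a): return (a+np.pi)%(2*np.pi)-np.pi
def plan(wps,start=None,step=190.,tstep=.6):
    """wps: (x,y,z,psi) m,rad. prints the shifts (mm) and turn for each call"""
    s=state(); p=np.r_[s['tool_pos'],yaw(s['tool_rot'])] if start is None else np.array(start,float)
    print('t',round(s['time'],2),'at',p.round(4),'F',s['contact_force'].round(1),'w',round(s['gripper_width'],3),'g',round(s['grasp_force'],1))
    for w in wps:
        w=np.array(w,float); d=w-p; d[3]=wrap(d[3])
        n=max(1,int(np.ceil(max(np.linalg.norm(d[:3])*1e3/step,abs(d[3])/tstep)-.02)))
        for k in range(n,0,-1):
            e=w-p; e[3]=wrap(e[3]); e=e/k
            c,t=np.cos(p[3]),np.sin(p[3])
            m=np.round([1e3*(c*e[0]+t*e[1]),1e3*(t*e[0]-c*e[1]),-1e3*e[2]]); tr=round(-e[3],2)
            p=p+np.r_[(c*m[0]+t*m[1])/1e3,(t*m[0]-c*m[1])/1e3,-m[2]/1e3,-tr]
            print('  dx %d dy %d dz %d turn %.2f'%(*m,tr),'rows>=',int(np.ceil(max(np.linalg.norm(m)/41.7,abs(tr)/.125)-.01)))
        print('->',p.round(4))
E
python3 - <<'E'
from plan import *
plan([(.45,-.2,.2,0.414),(.5727,.0675,.11,-.10),(.5727,.0675,.045,-.10)])
E
```

```text
t 1.7 at [ 0.2513 -0.5722  0.2503  0.4138] F [1.  0.4 0.4] w 0.998 g 0.0
  dx 111 dy -87 dz 17 turn -0.00 rows>= 4
  dx 110 dy -87 dz 17 turn -0.00 rows>= 4
  dx 111 dy -87 dz 16 turn -0.00 rows>= 4
-> [ 0.4503 -0.1998  0.2003  0.4138]
  dx 110 dy -98 dz 45 turn 0.26 rows>= 4
  dx 81 dy -122 dz 45 turn 0.25 rows>= 4
-> [ 0.573   0.0672  0.1103 -0.0962]
  dx 0 dy 0 dz 65 turn 0.00 rows>= 2
-> [ 0.573   0.0672  0.0453 -0.0962]
```

Call:
apply_moves --series '[{"dx":111,"dy":-87,"dz":17,"jaw":0.4},{"dx":111,"dy":-87,"dz":17,"jaw":0.4},{"dx":111,"dy":-87,"dz":17,"jaw":0.4},{"dx":111,"dy":-87,"dz":17,"jaw":0.4}]'

```text
invalid input at $.series[0]: expected keys jaw, dx, dy, dz, turn
```

Call:
apply_moves --series '[{"dx":110,"dy":-87,"dz":17,"jaw":0.4},{"dx":110,"dy":-87,"dz":17,"jaw":0.4},{"dx":110,"dy":-87,"dz":17,"jaw":0.4},{"dx":110,"dy":-87,"dz":17,"jaw":0.4}]'

```text
invalid input at $.series[0]: expected keys jaw, dx, dy, dz, turn
```

Call:
apply_moves --series '[{"dx":111,"dy":-87,"dz":16,"jaw":0.4},{"dx":111,"dy":-87,"dz":16,"jaw":0.4},{"dx":111,"dy":-87,"dz":16,"jaw":0.4},{"dx":111,"dy":-87,"dz":16,"jaw":0.4}]'

```text
invalid input at $.series[0]: expected keys jaw, dx, dy, dz, turn
```

Call:
apply_moves --series '[{"dx":110,"dy":-98,"dz":45,"turn":0.26,"jaw":0.4},{"dx":110,"dy":-98,"dz":45,"turn":0.26,"jaw":0.4},{"dx":110,"dy":-98,"dz":45,"turn":0.26,"jaw":0.4},{"dx":110,"dy":-98,"dz":45,"turn":0.26,"jaw":0.4}]'

```text
time: 2.03
tool_pos: [0.3132, -0.4354, 0.2039]
tool_rot: [-0.001, 0.997, 0.077, -0.0]
contact_force: [0.6, -1.0, -0.4]
gripper_width: 0.6
grasp_force: 0.0
```

Call:
apply_moves --series '[{"dx":81,"dy":-122,"dz":45,"turn":0.25,"jaw":0.4},{"dx":81,"dy":-122,"dz":45,"turn":0.25,"jaw":0.4},{"dx":81,"dy":-122,"dz":45,"turn":0.25,"jaw":0.4},{"dx":81,"dy":-122,"dz":45,"turn":0.25,"jaw":0.4},{"dx":81,"dy":-122,"dz":45,"turn":0.25,"jaw":0.4}]'

```text
time: 2.45
tool_pos: [0.3744, -0.3001, 0.1576]
tool_rot: [-0.002, 0.999, -0.046, -0.001]
contact_force: [-1.0, -0.3, -1.1]
gripper_width: 0.605
grasp_force: 0.0
```

Run:
```python
from plan import *
f=grab_frame('wrist'); save(f,'w1')
plan([(.5727,.0675,.045,-.10)])
print(proj(f,[[.5727,.0675,.036],[.5727+.06,.0615,.036],[.5727-.06,.0735,.036]]))
```

```text
t 2.5 at [ 0.3742 -0.3026  0.1589 -0.0921] F [ 0.9 -0.5  1.9] w 0.601 g 0.0
  dx 55 dy -129 dz 38 turn 0.00 rows>= 4
  dx 54 dy -129 dz 38 turn 0.00 rows>= 4
  dx 55 dy -129 dz 38 turn 0.01 rows>= 4
-> [ 0.5731  0.0677  0.0449 -0.1021]
[[-300.77413909  -17.73701787]
 [-324.67327035 -125.01551818]
 [-270.58781437   83.77859796]]
```

View pics/w1.png

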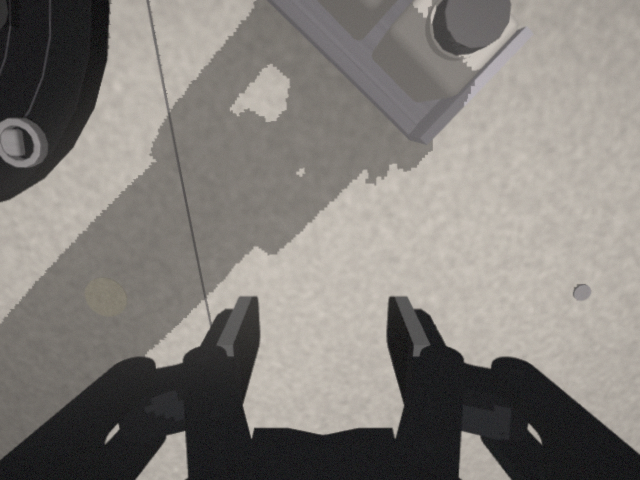

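The first three calls were refused because every row needs all five keys. The last two ran, in open space. The wrist view shows bare bench under the fingers and the rack's end stop at (415,140), which isn't near the tool. I'm re-planning from here.

Run:
```python
from plan import *
plan([(.5727,.0675,.15,-.10),(.5727,.0675,.045,-.10)])
```

```text
t 2.5 at [ 0.3742 -0.3026  0.1589 -0.0921] F [ 0.9 -0.5  1.9] w 0.601 g 0.0
  dx 55 dy -129 dz 3 turn 0.00 rows>= 4
  dx 54 dy -129 dz 3 turn 0.00 rows>= 4
  dx 55 dy -129 dz 3 turn 0.01 rows>= 4
-> [ 0.5731  0.0677  0.1499 -0.1021]
  dx 0 dy 0 dz 105 turn -0.00 rows>= 3
-> [ 0.5731  0.0677  0.0449 -0.1021]
```

Call:
apply_moves --series '[{"dx":55,"dy":-129,"dz":3,"turn":0,"jaw":0.4},{"dx":55,"dy":-129,"dz":3,"turn":0,"jaw":0.4},{"dx":55,"dy":-129,"dz":3,"turn":0,"jaw":0.4},{"dx":55,"dy":-129,"dz":3,"turn":0,"jaw":0.4}]'

```text
time: 2.83
tool_pos: [0.4427, -0.1801, 0.1582]
tool_rot: [-0.0, 0.999, -0.047, 0.001]
contact_force: [0.1, -0.9, -0.6]
gripper_width: 0.6
grasp_force: 0.0
```

Call:
apply_moves --series '[{"dx":54,"dy":-129,"dz":3,"turn":0,"jaw":0.4},{"dx":54,"dy":-129,"dz":3,"turn":0,"jaw":0.4},{"dx":54,"dy":-129,"dz":3,"turn":0,"jaw":0.4},{"dx":54,"dy":-129,"dz":3,"turn":0,"jaw":0.4}]'

```text
time: 3.17
tool_pos: [0.5095, -0.0565, 0.1554]
tool_rot: [-0.0, 0.999, -0.047, 0.001]
contact_force: [0.5, -0.3, 0.4]
gripper_width: 0.604
grasp_force: 0.0
```

Call:
apply_moves --series '[{"dx":55,"dy":-129,"dz":3,"turn":0.01,"jaw":0.4},{"dx":55,"dy":-129,"dz":3,"turn":0.01,"jaw":0.4},{"dx":55,"dy":-129,"dz":3,"turn":0.01,"jaw":0.4},{"dx":55,"dy":-129,"dz":3,"turn":0.01,"jaw":0.4},{"dx":55,"dy":-129,"dz":3,"turn":0.01,"jaw":0.4}]'

```text
time: 3.58
tool_pos: [0.5763, 0.0658, 0.152]
tool_rot: [-0.0, 0.999, -0.052, 0.001]
contact_force: [0.0, 1.0, 0.4]
gripper_width: 0.605
grasp_force: 0.0
```

Run:
```python
from plan import *
f=grab_frame('wrist'); save(f,'w2')
a=np.array([np.cos(-.1026),np.sin(-.1026),0])*.06
print(proj(f,[np.array([.5727,.0675,.036])+k*a for k in(0,1,-1)]).round())
for r in spotter.outline_of(f,'pillar_1'): print(r['conf'],r['extent'])
plan([(.5727,.0675,.045,-.10)])
```

```text
[[321. 246.]
 [320. 151.]
 [321. 328.]]
0.8 [419.0, 82.2, 639.2, 144.4]
t 3.68 at [ 0.5748  0.0632  0.1515 -0.1061] F [-0.2  0.2 -1.2] w 0.597 g 0.0
  dx -3 dy -4 dz 107 turn -0.01 rows>= 3
-> [ 0.5722  0.0675  0.0445 -0.0961]
```

View pics/w2.png

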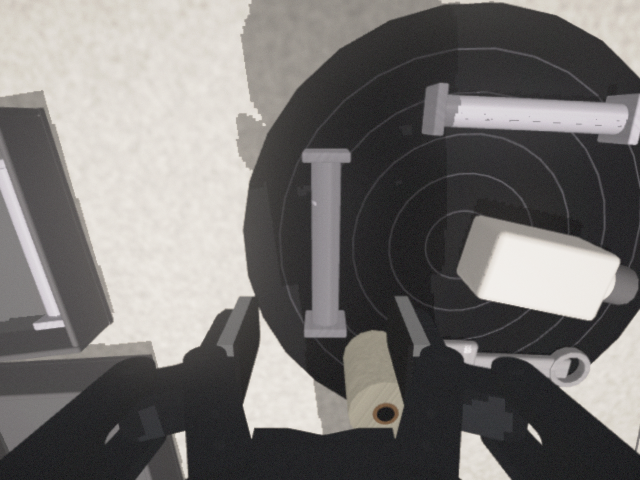

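The wrist view shows the pillar at (326,240), vertical and between the fingers. It's about 5 px right of my projection, so about 2 mm off. I'll descend, grip and lift.

Call:
apply_moves --series '[{"dx":-2,"dy":-3,"dz":40,"turn":0,"jaw":0.4},{"dx":-2,"dy":-3,"dz":80,"turn":0,"jaw":0.4},{"dx":-2,"dy":-3,"dz":106,"turn":0,"jaw":0.4},{"dx":-2,"dy":-3,"dz":106,"turn":0,"jaw":0.4},{"dx":-2,"dy":-3,"dz":106,"turn":0,"jaw":1}]'

```text
time: 4.1
tool_pos: [0.5717, 0.0656, 0.0447]
tool_rot: [0.0, 0.999, -0.054, -0.001]
contact_force: [0.0, -0.6, 0.2]
gripper_width: 0.476
grasp_force: 0.0
```

Call:
apply_moves --series '[{"dx":0,"dy":0,"dz":0,"turn":0,"jaw":1},{"dx":0,"dy":0,"dz":0,"turn":0,"jaw":1},{"dx":0,"dy":0,"dz":0,"turn":0,"jaw":1}]'

```text
time: 4.35
tool_pos: [0.5744, 0.0667, 0.0482]
tool_rot: [0.0, 0.999, -0.053, 0.002]
contact_force: [-1.1, -2.1, 5.5]
gripper_width: 0.182
grasp_force: 59.1
```

Run:
```python
from plan import *
c,s=np.cos(.034),np.sin(.034)
def B(x,y): return .5929+c*x-s*y, .3243+s*x+c*y
print(B(0,30),B(0,-15))
plan([(.5727,.0675,.14,-.10),(*B(0,30),.12,.034),(*B(0,.032),.12,.034),(*B(0,.032),.029,.034)][:1]+[(*B(0,.032),.13,.034),(*B(0,.032),.030,.034)])
```

```text
(np.float64(-0.42690349135854366), np.float64(30.306961670355637)) (np.float64(1.1028017456792718), np.float64(-14.667030835177819))
t 4.35 at [ 0.5744  0.0667  0.0482 -0.1065] F [-1.1 -2.1  5.5] w 0.182 g 59.1
  dx -2 dy -1 dz -92 turn -0.01 rows>= 3
-> [ 0.5725  0.0679  0.1402 -0.0965]
  dx -4 dy -144 dz 5 turn -0.07 rows>= 4
  dx 6 dy -145 dz 5 turn -0.06 rows>= 4
-> [0.5923 0.3564 0.1302 0.0335]
  dx 0 dy 0 dz 100 turn -0.00 rows>= 3
-> [0.5923 0.3564 0.0302 0.0335]
```

Call:
apply_moves --series '[{"dx":0,"dy":0,"dz":-30,"turn":0,"jaw":1},{"dx":-2,"dy":-1,"dz":-60,"turn":0,"jaw":1},{"dx":-2,"dy":-1,"dz":-92,"turn":0,"jaw":1},{"dx":-2,"dy":-1,"dz":-92,"turn":0,"jaw":1}]'

```text
time: 4.68
tool_pos: [0.5755, 0.0687, 0.1464]
tool_rot: [-0.0, 0.999, -0.053, 0.007]
contact_force: [1.0, -0.2, 0.3]
gripper_width: 0.183
grasp_force: 58.8
```

Call:
apply_moves --series '[{"dx":-4,"dy":-144,"dz":5,"turn":-0.07,"jaw":1},{"dx":-4,"dy":-144,"dz":5,"turn":-0.07,"jaw":1},{"dx":-4,"dy":-144,"dz":5,"turn":-0.07,"jaw":1},{"dx":-4,"dy":-144,"dz":5,"turn":-0.07,"jaw":1}]'

```text
time: 5.02
tool_pos: [0.582, 0.2161, 0.133]
tool_rot: [-0.001, 1.0, -0.017, 0.001]
contact_force: [-0.4, 0.6, -1.2]
gripper_width: 0.186
grasp_force: 59.0
```

Call:
apply_moves --series '[{"dx":6,"dy":-145,"dz":5,"turn":-0.07,"jaw":1},{"dx":6,"dy":-145,"dz":5,"turn":-0.07,"jaw":1},{"dx":6,"dy":-145,"dz":5,"turn":-0.07,"jaw":1},{"dx":6,"dy":-145,"dz":5,"turn":-0.07,"jaw":1},{"dx":6,"dy":-145,"dz":5,"turn":-0.07,"jaw":1}]'

```text
time: 5.43
tool_pos: [0.5928, 0.3613, 0.1276]
tool_rot: [-0.001, 1.0, 0.019, 0.0]
contact_force: [-0.1, -0.7, -1.2]
gripper_width: 0.182
grasp_force: 59.1
```

Run:
```python
from plan import *
f=grab_frame('wrist'); save(f,'w3')
for r in spotter.outline_of(f,'pillar_1'): print(r['conf'],r['extent'])
c,s=np.cos(.034),np.sin(.034)
def B(x,y,z): return .5929+c*x-s*y, .3243+s*x+c*y,z
print(proj(f,[B(x,y,z) for z in(.045,) for x,y in((.0775,.075),(.0775,-.075),(-.0775,-.075),(-.0775,.075))]).round())
plan([(*B(0,.032,.034),.034)])
```

```text
0.75 [274.1, 160.2, 368.5, 432.8]
[[249. 116.]
 [542. 118.]
 [500. 376.]
 [262. 375.]]
t 5.53 at [0.5931 0.3574 0.1273 0.0355] F [ 0.3 -0.1 -1.7] w 0.185 g 59.1
  dx -1 dy 1 dz 93 turn 0.00 rows>= 3
-> [0.5921 0.3564 0.0343 0.0355]
```

View pics/w3.png

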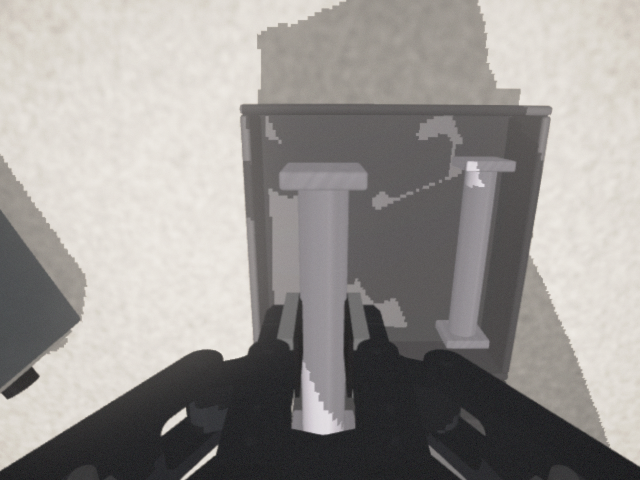

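The wrist view shows the bin rim where I predicted it, at corners (247,112) and (548,112). The pillar hangs level at (323,250), well clear of the one already in the bin at (470,250). Lowering it now.

Call:
apply_moves --series '[{"dx":-1,"dy":1,"dz":40,"turn":0,"jaw":1},{"dx":-1,"dy":1,"dz":75,"turn":0,"jaw":1},{"dx":-1,"dy":1,"dz":92,"turn":0,"jaw":1},{"dx":-1,"dy":1,"dz":93,"turn":0,"jaw":1},{"dx":-1,"dy":1,"dz":93,"turn":0,"jaw":1}]'

```text
time: 5.95
tool_pos: [0.592, 0.3539, 0.0333]
tool_rot: [0.001, 1.0, 0.016, -0.001]
contact_force: [-0.5, 0.4, -0.6]
gripper_width: 0.182
grasp_force: 62.7
```

Call:
apply_moves --series '[{"dx":0,"dy":0,"dz":1,"turn":0,"jaw":1},{"dx":0,"dy":0,"dz":2,"turn":0,"jaw":1},{"dx":0,"dy":0,"dz":2,"turn":0,"jaw":1}]'

```text
time: 6.2
tool_pos: [0.5932, 0.3557, 0.0337]
tool_rot: [-0.0, 1.0, 0.017, 0.001]
contact_force: [-0.8, -0.6, -1.8]
gripper_width: 0.179
grasp_force: 62.7
```

Call:
apply_moves --series '[{"dx":0,"dy":0,"dz":1,"turn":0,"jaw":1},{"dx":0,"dy":0,"dz":2,"turn":0,"jaw":1},{"dx":0,"dy":0,"dz":2,"turn":0,"jaw":1}]'

```text
time: 6.45
tool_pos: [0.5924, 0.3559, 0.0304]
tool_rot: [-0.0, 1.0, 0.017, 0.0]
contact_force: [-0.1, -0.2, -2.1]
gripper_width: 0.186
grasp_force: 62.7
```

Call:
apply_moves --series '[{"dx":0,"dy":0,"dz":1,"turn":0,"jaw":1},{"dx":0,"dy":0,"dz":1,"turn":0,"jaw":1}]'

```text
time: 6.62
tool_pos: [0.5924, 0.3559, 0.0292]
tool_rot: [-0.0, 1.0, 0.017, 0.0]
contact_force: [0.1, 0.7, 0.1]
gripper_width: 0.184
grasp_force: 62.8
```

Call:
apply_moves --series '[{"dx":0,"dy":0,"dz":1,"turn":0,"jaw":1},{"dx":0,"dy":0,"dz":1,"turn":0,"jaw":0.6},{"dx":0,"dy":0,"dz":1,"turn":0,"jaw":0.6},{"dx":0,"dy":0,"dz":1,"turn":0,"jaw":0.6}]'

```text
time: 6.95
tool_pos: [0.5925, 0.3559, 0.0285]
tool_rot: [-0.0, 1.0, 0.017, 0.0]
contact_force: [0.4, 0.1, 0.6]
gripper_width: 0.401
grasp_force: 0.0
```

Call:
apply_moves --series '[{"dx":0,"dy":0,"dz":-20,"turn":0,"jaw":0.6},{"dx":0,"dy":0,"dz":-60,"turn":0,"jaw":0.6},{"dx":0,"dy":0,"dz":-100,"turn":0,"jaw":0.6},{"dx":0,"dy":0,"dz":-120,"turn":0,"jaw":0.6}]'

```text
time: 7.28
tool_pos: [0.5944, 0.3568, 0.1542]
tool_rot: [-0.001, 1.0, 0.017, 0.003]
contact_force: [0.9, 0.5, 1.8]
gripper_width: 0.402
grasp_force: 0.0
```

Run:
```python
from plan import *
plan([(.6414,-.0626,.14,1.435),(.6414,-.0626,.047,1.435)],step=170)
```

```text
t 7.28 at [0.5944 0.3568 0.1542 0.0339] F [0.9 0.5 1.8] w 0.402 g 0.0
  dx 11 dy 140 dz 5 turn -0.47 rows>= 4
  dx -54 dy 130 dz 5 turn -0.47 rows>= 4
  dx -107 dy 92 dz 4 turn -0.46 rows>= 4
-> [ 0.6416 -0.0628  0.1402  1.4339]
  dx 0 dy 0 dz 93 turn -0.00 rows>= 3
-> [ 0.6416 -0.0628  0.0472  1.4339]
```

Call:
apply_moves --series '[{"dx":11,"dy":140,"dz":5,"turn":-0.47,"jaw":0.4},{"dx":11,"dy":140,"dz":5,"turn":-0.47,"jaw":0.4},{"dx":11,"dy":140,"dz":5,"turn":-0.47,"jaw":0.4},{"dx":11,"dy":140,"dz":5,"turn":-0.47,"jaw":0.4}]'

```text
time: 7.62
tool_pos: [0.6084, 0.2124, 0.1434]
tool_rot: [0.001, 0.968, 0.251, -0.0]
contact_force: [0.0, -0.5, -0.4]
gripper_width: 0.601
grasp_force: 0.0
```

Call:
apply_moves --series '[{"dx":-54,"dy":130,"dz":5,"turn":-0.47,"jaw":0.4},{"dx":-54,"dy":130,"dz":5,"turn":-0.47,"jaw":0.4},{"dx":-54,"dy":130,"dz":5,"turn":-0.47,"jaw":0.4},{"dx":-54,"dy":130,"dz":5,"turn":-0.47,"jaw":0.4}]'

```text
time: 7.95
tool_pos: [0.6238, 0.0725, 0.1384]
tool_rot: [0.001, 0.883, 0.469, -0.0]
contact_force: [-0.2, 0.7, -0.0]
gripper_width: 0.601
grasp_force: 0.0
```

Call:
apply_moves --series '[{"dx":-107,"dy":92,"dz":4,"turn":-0.46,"jaw":0.4},{"dx":-107,"dy":92,"dz":4,"turn":-0.46,"jaw":0.4},{"dx":-107,"dy":92,"dz":4,"turn":-0.46,"jaw":0.4},{"dx":-107,"dy":92,"dz":4,"turn":-0.46,"jaw":0.4},{"dx":-107,"dy":92,"dz":4,"turn":-0.46,"jaw":0.4}]'

```text
time: 8.37
tool_pos: [0.6398, -0.0684, 0.1344]
tool_rot: [0.001, 0.755, 0.656, -0.0]
contact_force: [-0.1, -0.0, -0.7]
gripper_width: 0.6
grasp_force: 0.0
```

Run:
```python
from plan import *
f=grab_frame('wrist')
a=np.array([np.cos(1.435),np.sin(1.435),0])*.06
print(proj(f,[np.array([.6414,-.0626,.05])+k*a for k in(0,1,-1)]).round().tolist())
for r in spotter.outline_of(f,'pillar_1'): print(r['conf'],r['extent'])
plan([(.6414,-.0626,.047,1.435)])
```

```text
[[325.0, 247.0], [325.0, 137.0], [326.0, 340.0]]
0.23 [0.0, 0.0, 427.4, 394.9]
t 8.47 at [ 0.6395 -0.0645  0.1343  1.4307] F [-0.4  1.   0.2] w 0.599 g 0.0
  dx 2 dy 2 dz 87 turn -0.00 rows>= 3
-> [ 0.6418 -0.0628  0.0473  1.4307]
```

Call:
apply_moves --series '[{"dx":2,"dy":2,"dz":40,"turn":0,"jaw":0.4},{"dx":2,"dy":2,"dz":75,"turn":0,"jaw":0.4},{"dx":2,"dy":2,"dz":88,"turn":0,"jaw":0.4},{"dx":2,"dy":2,"dz":88,"turn":0,"jaw":0.4},{"dx":2,"dy":2,"dz":88,"turn":0,"jaw":1}]'

```text
time: 8.88
tool_pos: [0.6414, -0.061, 0.046]
tool_rot: [-0.001, 0.754, 0.657, -0.0]
contact_force: [-0.0, 0.1, 0.2]
gripper_width: 0.475
grasp_force: 0.0
```

Call:
apply_moves --series '[{"dx":0,"dy":0,"dz":0,"turn":0,"jaw":1},{"dx":0,"dy":0,"dz":0,"turn":0,"jaw":1},{"dx":0,"dy":0,"dz":0,"turn":0,"jaw":1}]'

```text
time: 9.13
tool_pos: [0.6438, -0.0622, 0.0496]
tool_rot: [0.002, 0.754, 0.657, 0.002]
contact_force: [-0.6, 1.7, 4.6]
gripper_width: 0.18
grasp_force: 59.1
```

Run:
```python
from plan import *
c,s=np.cos(.034),np.sin(.034)
def B(x,y,z): return .5929+c*x-s*y, .3243+s*x+c*y,z
plan([(.6414,-.0626,.14,1.435),(*B(0,-.013,.13),.034),(*B(0,-.013,.034),.034)],step=170)
```

```text
t 9.13 at [ 0.6438 -0.0622  0.0496  1.4339] F [-0.6  1.7  4.6] w 0.18 g 59.1
  dx -1 dy -2 dz -90 turn -0.00 rows>= 3
-> [ 0.6417 -0.0629  0.1396  1.4339]
  dx 121 dy -33 dz 3 turn 0.47 rows>= 4
  dx 93 dy -84 dz 3 turn 0.46 rows>= 4
  dx 46 dy -118 dz 4 turn 0.47 rows>= 4
-> [0.5929 0.3113 0.1296 0.0339]
  dx 0 dy 0 dz 96 turn -0.00 rows>= 3
-> [0.5929 0.3113 0.0336 0.0339]
```

Call:
apply_moves --series '[{"dx":0,"dy":0,"dz":-30,"turn":0,"jaw":1},{"dx":-1,"dy":-2,"dz":-60,"turn":0,"jaw":1},{"dx":-1,"dy":-2,"dz":-90,"turn":0,"jaw":1},{"dx":-1,"dy":-2,"dz":-90,"turn":0,"jaw":1}]'

```text
time: 9.47
tool_pos: [0.6442, -0.0639, 0.1456]
tool_rot: [0.006, 0.754, 0.657, 0.004]
contact_force: [0.8, 1.0, 0.2]
gripper_width: 0.18
grasp_force: 58.9
```

Call:
apply_moves --series '[{"dx":121,"dy":-33,"dz":3,"turn":0.47,"jaw":1},{"dx":121,"dy":-33,"dz":3,"turn":0.47,"jaw":1},{"dx":121,"dy":-33,"dz":3,"turn":0.47,"jaw":1},{"dx":121,"dy":-33,"dz":3,"turn":0.47,"jaw":1}]'

```text
time: 9.8
tool_pos: [0.6221, 0.0669, 0.1332]
tool_rot: [-0.001, 0.886, 0.463, 0.0]
contact_force: [0.4, 0.3, -0.9]
gripper_width: 0.181
grasp_force: 59.0
```

Call:
apply_moves --series '[{"dx":93,"dy":-84,"dz":3,"turn":0.46,"jaw":1},{"dx":93,"dy":-84,"dz":3,"turn":0.46,"jaw":1},{"dx":93,"dy":-84,"dz":3,"turn":0.46,"jaw":1},{"dx":93,"dy":-84,"dz":3,"turn":0.46,"jaw":1}]'

```text
time: 10.13
tool_pos: [0.6062, 0.1912, 0.1304]
tool_rot: [-0.001, 0.969, 0.249, 0.0]
contact_force: [-0.7, -0.5, -0.7]
gripper_width: 0.183
grasp_force: 59.0
```

Call:
apply_moves --series '[{"dx":46,"dy":-118,"dz":4,"turn":0.47,"jaw":1},{"dx":46,"dy":-118,"dz":4,"turn":0.47,"jaw":1},{"dx":46,"dy":-118,"dz":4,"turn":0.47,"jaw":1},{"dx":46,"dy":-118,"dz":4,"turn":0.47,"jaw":1},{"dx":46,"dy":-118,"dz":4,"turn":0.47,"jaw":1}]'

```text
time: 10.55
tool_pos: [0.59, 0.3139, 0.1263]
tool_rot: [-0.0, 1.0, 0.018, 0.0]
contact_force: [0.3, -1.6, -1.5]
gripper_width: 0.177
grasp_force: 59.2
```

Run:
```python
from plan import *
f=grab_frame('wrist'); save(f,'w4')
c,s=np.cos(.034),np.sin(.034)
def B(x,y,z): return .5929+c*x-s*y, .3243+s*x+c*y,z
plan([(*B(0,-.013,.036),.034)],step=170)
```

```text
t 10.6 at [0.5905 0.3123 0.1262 0.0381] F [ 0.6 -0.3 -1.7] w 0.178 g 59.2
  dx 3 dy 1 dz 90 turn 0.00 rows>= 3
-> [0.5935 0.3114 0.0362 0.0381]
```

View pics/w4.png

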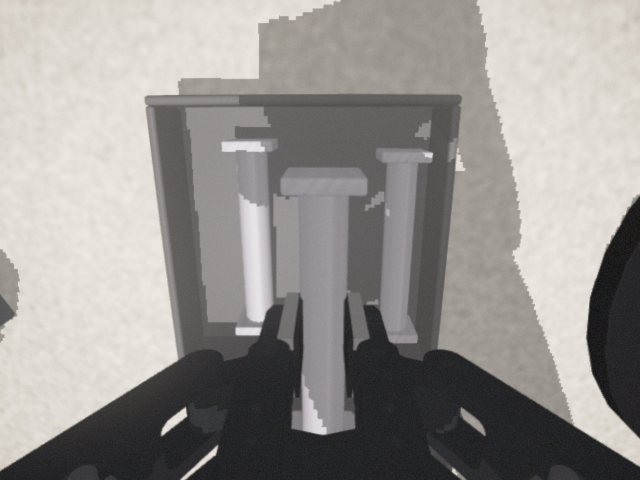

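The wrist view shows one pillar in the bin on each side, at columns about 257 and 400. The held pillar at 323 is centred between them, so I'll lower it gently.

Call:
apply_moves --series '[{"dx":3,"dy":1,"dz":40,"turn":0,"jaw":1},{"dx":3,"dy":1,"dz":75,"turn":0,"jaw":1},{"dx":3,"dy":1,"dz":88,"turn":0,"jaw":1},{"dx":3,"dy":1,"dz":91,"turn":0,"jaw":1},{"dx":3,"dy":1,"dz":91,"turn":0,"jaw":1}]'

```text
time: 11.02
tool_pos: [0.5937, 0.3092, 0.0347]
tool_rot: [0.0, 1.0, 0.017, -0.001]
contact_force: [0.0, 0.5, -0.8]
gripper_width: 0.185
grasp_force: 61.9
```

Call:
apply_moves --series '[{"dx":0,"dy":0,"dz":1,"turn":0,"jaw":1},{"dx":0,"dy":0,"dz":2,"turn":0,"jaw":1},{"dx":0,"dy":0,"dz":2,"turn":0,"jaw":1}]'

```text
time: 11.27
tool_pos: [0.5952, 0.3108, 0.0354]
tool_rot: [-0.001, 1.0, 0.017, 0.002]
contact_force: [0.4, 0.2, -1.4]
gripper_width: 0.177
grasp_force: 61.9
```

Call:
apply_moves --series '[{"dx":0,"dy":0,"dz":1,"turn":0,"jaw":1},{"dx":0,"dy":0,"dz":2,"turn":0,"jaw":1},{"dx":0,"dy":0,"dz":2,"turn":0,"jaw":1}]'

```text
time: 11.52
tool_pos: [0.5939, 0.3105, 0.0315]
tool_rot: [-0.0, 1.0, 0.017, 0.0]
contact_force: [0.1, -0.4, -1.1]
gripper_width: 0.179
grasp_force: 61.9
```

Call:
apply_moves --series '[{"dx":0,"dy":0,"dz":1,"turn":0,"jaw":1},{"dx":0,"dy":0,"dz":1,"turn":0,"jaw":1}]'

```text
time: 11.68
tool_pos: [0.5941, 0.3106, 0.0309]
tool_rot: [0.0, 1.0, 0.017, 0.0]
contact_force: [-2.1, -0.0, 2.1]
gripper_width: 0.178
grasp_force: 62.3
```

Call:
apply_moves --series '[{"dx":0,"dy":0,"dz":1,"turn":0,"jaw":1},{"dx":0,"dy":0,"dz":1,"turn":0,"jaw":1}]'

```text
time: 11.85
tool_pos: [0.5941, 0.3106, 0.0308]
tool_rot: [0.0, 1.0, 0.017, -0.0]
contact_force: [-4.4, -1.5, 7.7]
gripper_width: 0.181
grasp_force: 63.0
```

Call:
apply_moves --series '[{"dx":0,"dy":0,"dz":-1,"turn":0,"jaw":1},{"dx":0,"dy":0,"dz":-1,"turn":0,"jaw":0.65},{"dx":0,"dy":0,"dz":-1,"turn":0,"jaw":0.65},{"dx":0,"dy":0,"dz":-1,"turn":0,"jaw":0.65}]'

```text
time: 12.18
tool_pos: [0.5939, 0.3105, 0.0301]
tool_rot: [-0.0, 1.0, 0.017, 0.0]
contact_force: [-0.3, -0.1, -0.2]
gripper_width: 0.352
grasp_force: 0.0
```

Call:
apply_moves --series '[{"dx":0,"dy":0,"dz":-20,"turn":0,"jaw":0.65},{"dx":0,"dy":0,"dz":-60,"turn":0,"jaw":0.65},{"dx":0,"dy":0,"dz":-100,"turn":0,"jaw":0.6},{"dx":0,"dy":0,"dz":-130,"turn":0,"jaw":0.4}]'

```text
time: 12.52
tool_pos: [0.5946, 0.3107, 0.1633]
tool_rot: [-0.0, 1.0, 0.017, 0.001]
contact_force: [0.9, 0.1, 0.7]
gripper_width: 0.528
grasp_force: 0.0
```

Run:
```python
from plan import *
plan([(.4765,.0391,.16,1.57),(.4765,.0391,.055,1.57)],step=170,tstep=.55)
```

```text
t 12.52 at [0.5946 0.3107 0.1633 0.0338] F [0.9 0.1 0.7] w 0.528 g 0.0
  dx -42 dy 89 dz 1 turn -0.51 rows>= 5
  dx -81 dy 57 dz 1 turn -0.51 rows>= 5
  dx -98 dy 11 dz 1 turn -0.52 rows>= 5
-> [0.4769 0.039  0.1603 1.5738]
  dx 0 dy 0 dz 105 turn 0.00 rows>= 3
-> [0.4769 0.039  0.0553 1.5738]
```

Call:
apply_moves --series '[{"dx":-42,"dy":89,"dz":1,"turn":-0.51,"jaw":0},{"dx":-42,"dy":89,"dz":1,"turn":-0.51,"jaw":0},{"dx":-42,"dy":89,"dz":1,"turn":-0.51,"jaw":0},{"dx":-42,"dy":89,"dz":1,"turn":-0.51,"jaw":0},{"dx":-42,"dy":89,"dz":1,"turn":-0.51,"jaw":0}]'

```text
time: 12.93
tool_pos: [0.5546, 0.2191, 0.1592]
tool_rot: [-0.0, 0.963, 0.269, 0.0]
contact_force: [0.8, 0.2, -0.2]
gripper_width: 0.996
grasp_force: 0.0
```

Call:
apply_moves --series '[{"dx":-81,"dy":57,"dz":1,"turn":-0.51,"jaw":0},{"dx":-81,"dy":57,"dz":1,"turn":-0.51,"jaw":0},{"dx":-81,"dy":57,"dz":1,"turn":-0.51,"jaw":0},{"dx":-81,"dy":57,"dz":1,"turn":-0.51,"jaw":0},{"dx":-81,"dy":57,"dz":1,"turn":-0.51,"jaw":0}]'

```text
time: 13.35
tool_pos: [0.5151, 0.1289, 0.1583]
tool_rot: [0.0, 0.865, 0.502, 0.0]
contact_force: [0.3, 0.4, -0.1]
gripper_width: 1.003
grasp_force: 0.0
```

Call:
apply_moves --series '[{"dx":-98,"dy":11,"dz":1,"turn":-0.52,"jaw":0},{"dx":-98,"dy":11,"dz":1,"turn":-0.52,"jaw":0},{"dx":-98,"dy":11,"dz":1,"turn":-0.52,"jaw":0},{"dx":-98,"dy":11,"dz":1,"turn":-0.52,"jaw":0},{"dx":-98,"dy":11,"dz":1,"turn":-0.52,"jaw":0}]'

```text
time: 13.77
tool_pos: [0.4765, 0.0383, 0.1575]
tool_rot: [0.0, 0.707, 0.708, 0.0]
contact_force: [0.6, 0.5, 0.8]
gripper_width: 1.001
grasp_force: 0.0
```

Run:
```python
from plan import *
f=grab_frame('wrist'); save(f,'w5')
print(proj(f,[[.4765,.0391,.082]]))
for r in spotter.outline_of(f,'roll'): print(r['conf'],r['extent'])
plan([(.4765,.0391,.055,1.57)],step=170)
```

```text
[[324.3161614  261.64659303]]
0.7 [278.5, 200.9, 367.3, 303.3]
t 13.87 at [0.4767 0.039  0.1576 1.5699] F [-0.1  0.1 -0. ] w 1.0 g 0.0
  dx 0 dy 0 dz 103 turn -0.00 rows>= 3
-> [0.4767 0.039  0.0546 1.5699]
```

View pics/w5.png

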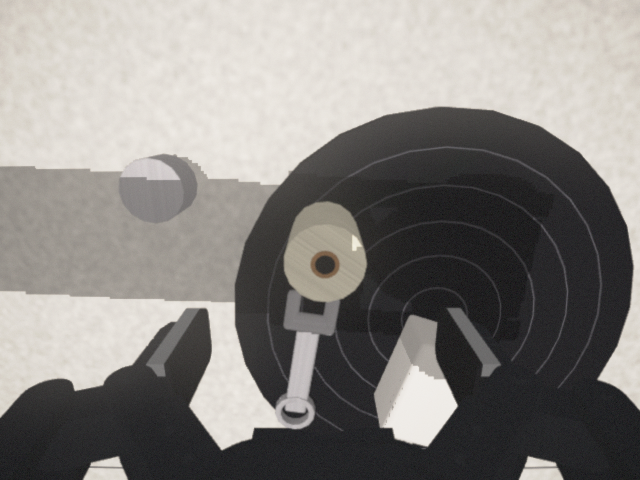

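The wrist view shows the roll top at (325,264), 2 px from the prediction. The open fingers clear the wrench at (310,310) and the bottle at (420,380).

Call:
apply_moves --series '[{"dx":0,"dy":0,"dz":40,"turn":0,"jaw":0},{"dx":0,"dy":0,"dz":80,"turn":0,"jaw":0},{"dx":0,"dy":0,"dz":103,"turn":0,"jaw":0},{"dx":0,"dy":0,"dz":103,"turn":0,"jaw":0},{"dx":0,"dy":0,"dz":103,"turn":0,"jaw":1}]'

```text
time: 14.28
tool_pos: [0.4755, 0.0394, 0.0533]
tool_rot: [-0.001, 0.707, 0.708, -0.001]
contact_force: [0.9, -0.1, -0.1]
gripper_width: 0.884
grasp_force: 0.0
```

Call:
apply_moves --series '[{"dx":0,"dy":0,"dz":0,"turn":0,"jaw":1},{"dx":0,"dy":0,"dz":0,"turn":0,"jaw":1},{"dx":0,"dy":0,"dz":0,"turn":0,"jaw":1},{"dx":0,"dy":0,"dz":0,"turn":0,"jaw":1}]'

```text
time: 14.62
tool_pos: [0.4786, 0.0387, 0.0572]
tool_rot: [0.002, 0.706, 0.708, 0.002]
contact_force: [0.3, 0.4, 6.6]
gripper_width: 0.528
grasp_force: 61.2
```

Run:
```python
from plan import *
c,s=np.cos(-.027),np.sin(-.027)
def B(x,y,z): return .4017+c*x-s*y, .2993+s*x+c*y,z
plan([(.4765,.0391,.14,1.57),(*B(.035,0,.14),-.027),(*B(.035,0,.046),-.027)],step=170,tstep=.55)
```

```text
t 14.62 at [0.4786 0.0387 0.0572 1.5734] F [0.3 0.4 6.6] w 0.528 g 61.2
  dx 0 dy -2 dz -83 turn 0.00 rows>= 2
-> [0.4766 0.0387 0.1402 1.5734]
  dx 87 dy -13 dz 0 turn 0.53 rows>= 5
  dx 68 dy -55 dz 0 turn 0.54 rows>= 5
  dx 30 dy -82 dz 0 turn 0.53 rows>= 5
-> [ 0.4368  0.2985  0.1402 -0.0266]
  dx 0 dy 0 dz 94 turn 0.00 rows>= 3
-> [ 0.4368  0.2985  0.0462 -0.0266]
```

Call:
apply_moves --series '[{"dx":0,"dy":0,"dz":-30,"turn":0,"jaw":1},{"dx":0,"dy":-2,"dz":-60,"turn":0,"jaw":1},{"dx":0,"dy":-2,"dz":-85,"turn":0,"jaw":1},{"dx":0,"dy":-2,"dz":-85,"turn":0,"jaw":1}]'

```text
time: 14.95
tool_pos: [0.4781, 0.0385, 0.1464]
tool_rot: [0.005, 0.706, 0.708, 0.004]
contact_force: [0.9, -1.1, 1.0]
gripper_width: 0.526
grasp_force: 61.5
```

Call:
apply_moves --series '[{"dx":87,"dy":-13,"dz":0,"turn":0.53,"jaw":1},{"dx":87,"dy":-13,"dz":0,"turn":0.53,"jaw":1},{"dx":87,"dy":-13,"dz":0,"turn":0.53,"jaw":1},{"dx":87,"dy":-13,"dz":0,"turn":0.53,"jaw":1},{"dx":87,"dy":-13,"dz":0,"turn":0.53,"jaw":1}]'

```text
time: 15.37
tool_pos: [0.4604, 0.1268, 0.139]
tool_rot: [-0.0, 0.868, 0.497, -0.0]
contact_force: [-0.6, 0.3, -0.3]
gripper_width: 0.527
grasp_force: 61.5
```

Call:
apply_moves --series '[{"dx":68,"dy":-55,"dz":0,"turn":0.54,"jaw":1},{"dx":68,"dy":-55,"dz":0,"turn":0.54,"jaw":1},{"dx":68,"dy":-55,"dz":0,"turn":0.54,"jaw":1},{"dx":68,"dy":-55,"dz":0,"turn":0.54,"jaw":1},{"dx":68,"dy":-55,"dz":0,"turn":0.54,"jaw":1}]'

```text
time: 15.78
tool_pos: [0.447, 0.2132, 0.139]
tool_rot: [0.0, 0.969, 0.248, -0.0]
contact_force: [0.6, -0.1, -1.2]
gripper_width: 0.526
grasp_force: 61.7
```

Call:
apply_moves --series '[{"dx":30,"dy":-82,"dz":0,"turn":0.53,"jaw":1},{"dx":30,"dy":-82,"dz":0,"turn":0.53,"jaw":1},{"dx":30,"dy":-82,"dz":0,"turn":0.53,"jaw":1},{"dx":30,"dy":-82,"dz":0,"turn":0.53,"jaw":1},{"dx":30,"dy":-82,"dz":0,"turn":0.53,"jaw":1}]'

```text
time: 16.2
tool_pos: [0.4337, 0.2994, 0.1389]
tool_rot: [0.0, 1.0, -0.015, -0.0]
contact_force: [-0.0, 0.3, -1.0]
gripper_width: 0.525
grasp_force: 61.9
```

Run:
```python
from plan import *
f=grab_frame('wrist'); save(f,'w6')
for r in spotter.outline_of(f,'roll'): print(r['conf'],r['extent'])
c,s=np.cos(-.027),np.sin(-.027)
def B(x,y,z): return .4017+c*x-s*y, .2993+s*x+c*y,z
print(proj(f,[B(x,y,z) for z in(.045,) for x,y in((.0775,.075),(.0775,-.075),(-.0775,-.075),(-.0775,.075))]).round().tolist())
plan([(*B(.035,0,.046),-.027)],step=170,tstep=.55)
```

```text
0.93 [249.8, 250.0, 395.0, 438.5]
[[190.0, 174.0], [458.0, 174.0], [435.0, 403.0], [214.0, 403.0]]
t 16.3 at [ 0.4339  0.2986  0.1389 -0.0255] F [ 0.2  0.5 -0. ] w 0.527 g 61.9
  dx 3 dy 0 dz 93 turn 0.00 rows>= 3
-> [ 0.4369  0.2986  0.0459 -0.0255]
```

View pics/w6.png

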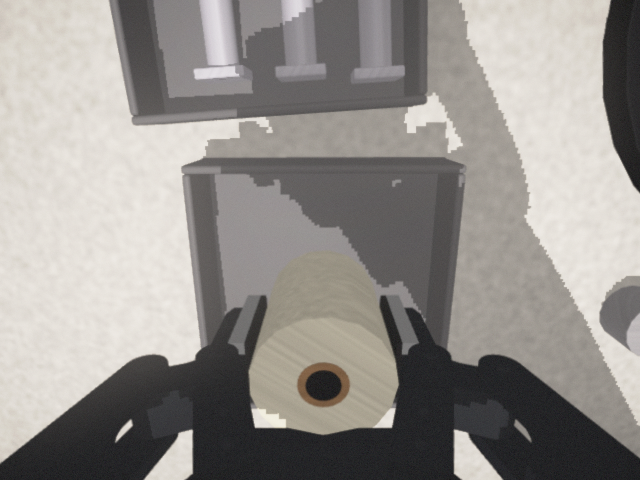

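The wrist view shows three pillars lying flat in the pillar bin. The roll bin rim is as predicted, and the held roll at (323,385) is inside it. Lowering.

Call:
apply_moves --series '[{"dx":3,"dy":0,"dz":40,"turn":0,"jaw":1},{"dx":3,"dy":0,"dz":75,"turn":0,"jaw":1},{"dx":3,"dy":0,"dz":92,"turn":0,"jaw":1},{"dx":3,"dy":0,"dz":95,"turn":0,"jaw":1},{"dx":3,"dy":0,"dz":95,"turn":0,"jaw":1}]'

```text
time: 16.72
tool_pos: [0.4366, 0.2977, 0.0432]
tool_rot: [0.001, 1.0, -0.013, -0.001]
contact_force: [-0.5, 0.2, -1.1]
gripper_width: 0.523
grasp_force: 62.1
```

Call:
apply_moves --series '[{"dx":0,"dy":0,"dz":1,"turn":0,"jaw":1},{"dx":0,"dy":0,"dz":2,"turn":0,"jaw":1},{"dx":0,"dy":0,"dz":2,"turn":0,"jaw":1}]'

```text
time: 16.97
tool_pos: [0.4382, 0.2988, 0.0437]
tool_rot: [-0.001, 1.0, -0.013, 0.001]
contact_force: [0.2, -0.2, -0.5]
gripper_width: 0.523
grasp_force: 62.1
```

Call:
apply_moves --series '[{"dx":0,"dy":0,"dz":1,"turn":0,"jaw":1},{"dx":0,"dy":0,"dz":1,"turn":0,"jaw":1}]'

```text
time: 17.13
tool_pos: [0.4376, 0.2986, 0.0419]
tool_rot: [-0.0, 1.0, -0.013, 0.0]
contact_force: [-0.0, 0.5, 0.3]
gripper_width: 0.523
grasp_force: 62.1
```

Call:
apply_moves --series '[{"dx":0,"dy":0,"dz":1,"turn":0,"jaw":1},{"dx":0,"dy":0,"dz":1,"turn":0,"jaw":1}]'

```text
time: 17.3
tool_pos: [0.4373, 0.2984, 0.0403]
tool_rot: [-0.0, 1.0, -0.013, 0.0]
contact_force: [-0.0, 0.3, -1.1]
gripper_width: 0.524
grasp_force: 62.1
```

Call:
apply_moves --series '[{"dx":0,"dy":0,"dz":1,"turn":0,"jaw":1},{"dx":0,"dy":0,"dz":1,"turn":0,"jaw":1}]'

```text
time: 17.47
tool_pos: [0.4374, 0.2984, 0.0402]
tool_rot: [0.0, 1.0, -0.013, -0.0]
contact_force: [-2.9, -1.8, 6.6]
gripper_width: 0.528
grasp_force: 62.6
```

Call:
apply_moves --series '[{"dx":0,"dy":0,"dz":1,"turn":0,"jaw":1},{"dx":0,"dy":0,"dz":1,"turn":0,"jaw":1}]'

```text
time: 17.63
tool_pos: [0.4374, 0.2985, 0.0402]
tool_rot: [0.0, 1.0, -0.013, -0.001]
contact_force: [-6.3, -2.2, 12.6]
gripper_width: 0.529
grasp_force: 63.1
```

Call:
apply_moves --series '[{"dx":0,"dy":0,"dz":1,"turn":0,"jaw":1},{"dx":0,"dy":0,"dz":1,"turn":0,"jaw":1}]'

```text
time: 17.8
tool_pos: [0.4375, 0.2985, 0.0402]
tool_rot: [0.001, 1.0, -0.013, -0.001]
contact_force: [-8.7, -4.6, 18.7]
gripper_width: 0.523
grasp_force: 63.6
```

Call:
apply_moves --series '[{"dx":0,"dy":0,"dz":-3,"turn":0,"jaw":1},{"dx":0,"dy":0,"dz":-3,"turn":0,"jaw":0.2},{"dx":0,"dy":0,"dz":-3,"turn":0,"jaw":0.2},{"dx":0,"dy":0,"dz":-3,"turn":0,"jaw":0.2},{"dx":0,"dy":0,"dz":-3,"turn":0,"jaw":0.2}]'

```text
time: 18.22
tool_pos: [0.4371, 0.2983, 0.0399]
tool_rot: [0.0, 1.0, -0.013, -0.0]
contact_force: [-0.4, -0.9, -0.2]
gripper_width: 0.802
grasp_force: 0.0
```

Call:
apply_moves --series '[{"dx":0,"dy":0,"dz":-20,"turn":0,"jaw":0.2},{"dx":0,"dy":0,"dz":-60,"turn":0,"jaw":0.2},{"dx":0,"dy":0,"dz":-100,"turn":0,"jaw":0.2},{"dx":0,"dy":0,"dz":-130,"turn":0,"jaw":0.2}]'

```text
time: 18.55
tool_pos: [0.4378, 0.2986, 0.173]
tool_rot: [-0.0, 1.0, -0.013, 0.001]
contact_force: [0.9, 0.1, 1.0]
gripper_width: 0.8
grasp_force: 0.0
```

Run:
```python
from plan import *
plan([(.505,-.13,.165,1.256)],step=165,tstep=.55)
```

```text
t 18.55 at [ 0.4378  0.2986  0.173  -0.0262] F [0.9 0.1 1. ] w 0.8 g 0.0
  dx 26 dy 142 dz 3 turn -0.43 rows>= 4
  dx -36 dy 140 dz 2 turn -0.43 rows>= 4
  dx -90 dy 113 dz 3 turn -0.42 rows>= 4
-> [ 0.5051 -0.1295  0.165   1.2538]
```

Call:
apply_moves --series '[{"dx":26,"dy":142,"dz":3,"turn":-0.43,"jaw":0.3},{"dx":26,"dy":142,"dz":3,"turn":-0.43,"jaw":0.3},{"dx":26,"dy":142,"dz":3,"turn":-0.43,"jaw":0.3},{"dx":26,"dy":142,"dz":3,"turn":-0.43,"jaw":0.3}]'

```text
time: 18.88
tool_pos: [0.4595, 0.1542, 0.1673]
tool_rot: [0.0, 0.979, 0.203, 0.0]
contact_force: [0.8, 0.0, -1.3]
gripper_width: 0.702
grasp_force: 0.0
```

Call:
apply_moves --series '[{"dx":-36,"dy":140,"dz":2,"turn":-0.43,"jaw":0.3},{"dx":-36,"dy":140,"dz":2,"turn":-0.43,"jaw":0.3},{"dx":-36,"dy":140,"dz":2,"turn":-0.43,"jaw":0.3},{"dx":-36,"dy":140,"dz":2,"turn":-0.43,"jaw":0.3}]'

```text
time: 19.22
tool_pos: [0.4813, 0.0112, 0.1651]
tool_rot: [-0.0, 0.913, 0.407, 0.0]
contact_force: [1.0, -0.0, 0.1]
gripper_width: 0.697
grasp_force: 0.0
```

Call:
apply_moves --series '[{"dx":-90,"dy":113,"dz":3,"turn":-0.42,"jaw":0.3},{"dx":-90,"dy":113,"dz":3,"turn":-0.42,"jaw":0.3},{"dx":-90,"dy":113,"dz":3,"turn":-0.42,"jaw":0.3},{"dx":-90,"dy":113,"dz":3,"turn":-0.42,"jaw":0.3},{"dx":-90,"dy":113,"dz":3,"turn":-0.42,"jaw":0.3}]'

```text
time: 19.63
tool_pos: [0.5051, -0.1346, 0.1622]
tool_rot: [0.001, 0.811, 0.586, -0.001]
contact_force: [-0.6, -0.2, 0.9]
gripper_width: 0.697
grasp_force: 0.0
```

Run:
```python
from fit import *
from plan import plan
f=grab_frame('wrist'); save(f,'w7')
L=spotter.outline_of(f,'bottle')
for r in L: print(r['conf'],r['extent'])
m=L[0]['region'].astype(np.float32)
x,fun=fit([(f,m)],lying,[.5595,-.0285,-1.886],.022); print(x,fun)
im=f['pixels'][:,:,::-1].copy()
r=render(f,lying,x,.022); c,_=cv2.findContours((r>.5).astype(np.uint8),0,2); cv2.drawContours(im,c,-1,(0,255,0),1)
cv2.imwrite('pics/w7o.png',im)
d=np.array([np.cos(x[2]),np.sin(x[2])]); g=x[:2]+.099*d; print(g)
plan([(*g,.12,x[2]+np.pi),(*g,.046,x[2]+np.pi)])
```

```text
0.73 [320.5, 34.6, 402.7, 227.6]
0.5 [355.9, 297.9, 537.9, 429.5]
[ 0.5596 -0.0295 -1.8904] 0.031
[ 0.52849516 -0.12348664]
t 19.73 at [ 0.5045 -0.1307  0.1618  1.2507] F [ 0.2  0.3 -0.3] w 0.701 g 0.0
  dx 14 dy 21 dz 42 turn -0.00 rows>= 2
-> [ 0.5288 -0.124   0.1198  1.2507]
  dx 0 dy 0 dz 74 turn -0.00 rows>= 2
-> [ 0.5288 -0.124   0.0458  1.2507]
```

View pics/w7o.png

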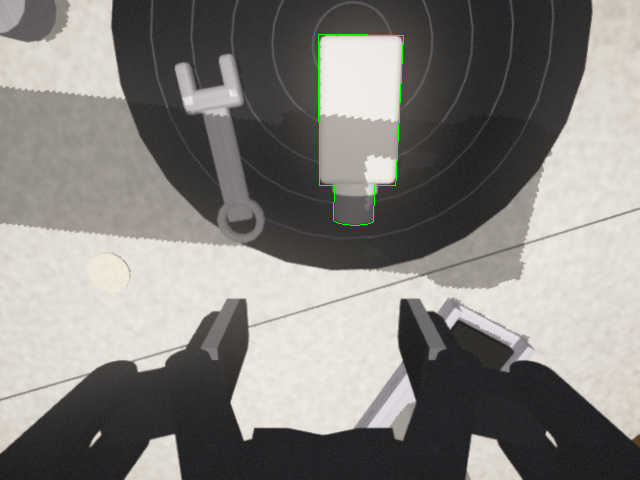

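The wrist view shows the fitted outline (green) right on the bottle: body (320–403, 35–185), cap at (353,205). The wrench is clear at (215,140).

The tool can't tilt, so I'll grip the cap end lightly and move it in an arc about the foot's lower edge, so the bottle turns in the pads and stands up on the chuck. First I'll descend and find how the grip force depends on the jaw value.

Call:
apply_moves --series '[{"dx":14,"dy":21,"dz":40,"turn":0,"jaw":0.3},{"dx":14,"dy":21,"dz":75,"turn":0,"jaw":0.3},{"dx":14,"dy":21,"dz":105,"turn":0,"jaw":0.3},{"dx":14,"dy":21,"dz":116,"turn":0,"jaw":0.4},{"dx":14,"dy":21,"dz":116,"turn":0,"jaw":0.6}]'

```text
time: 20.15
tool_pos: [0.526, -0.1207, 0.0424]
tool_rot: [-0.003, 0.809, 0.587, -0.002]
contact_force: [-0.7, 0.8, 0.3]
gripper_width: 0.477
grasp_force: 0.0
```

Call:
apply_moves --series '[{"dx":0,"dy":0,"dz":0,"turn":0,"jaw":0.66},{"dx":0,"dy":0,"dz":0,"turn":0,"jaw":0.68}]'

```text
time: 20.32
tool_pos: [0.5306, -0.1231, 0.0487]
tool_rot: [0.002, 0.81, 0.587, 0.001]
contact_force: [-0.9, -0.3, -0.3]
gripper_width: 0.317
grasp_force: 0.2
```

Call:
apply_moves --series '[{"dx":0,"dy":0,"dz":0,"turn":0,"jaw":0.69},{"dx":0,"dy":0,"dz":0,"turn":0,"jaw":0.69}]'

```text
time: 20.48
tool_pos: [0.5305, -0.1235, 0.0486]
tool_rot: [0.002, 0.81, 0.587, 0.001]
contact_force: [0.6, -0.2, -0.4]
gripper_width: 0.314
grasp_force: 0.0
```

Call:
apply_moves --series '[{"dx":0,"dy":0,"dz":0,"turn":0,"jaw":0.7},{"dx":0,"dy":0,"dz":0,"turn":0,"jaw":0.7}]'

```text
time: 20.65
tool_pos: [0.5304, -0.1237, 0.0483]
tool_rot: [0.002, 0.81, 0.587, 0.001]
contact_force: [-0.1, -1.3, 4.8]
gripper_width: 0.302
grasp_force: 4.9
```

Call:
apply_moves --series '[{"dx":0,"dy":0,"dz":0,"turn":0,"jaw":0.71},{"dx":0,"dy":0,"dz":0,"turn":0,"jaw":0.71}]'

```text
time: 20.82
tool_pos: [0.5303, -0.1238, 0.0483]
tool_rot: [0.001, 0.81, 0.587, 0.001]
contact_force: [-0.6, -1.3, 6.0]
gripper_width: 0.294
grasp_force: 18.9
```

Call:
apply_moves --series '[{"dx":0,"dy":0,"dz":0,"turn":0,"jaw":0.7},{"dx":4,"dy":0,"dz":-14,"turn":0,"jaw":0.7},{"dx":9,"dy":0,"dz":-25,"turn":0,"jaw":0.7},{"dx":15,"dy":0,"dz":-35,"turn":0,"jaw":0.7},{"dx":24,"dy":0,"dz":-46,"turn":0,"jaw":0.7}]'

```text
time: 21.23
tool_pos: [0.5363, -0.0999, 0.0929]
tool_rot: [-0.0, 0.81, 0.586, -0.0]
contact_force: [-0.2, -0.5, -1.3]
gripper_width: 0.301
grasp_force: 6.5
```

```bash
cat > tilt.py <<'E'
from fit import *
from plan import plan
from scipy.optimize import minimize
def tilted(th,pz=.022):  # lying model (x foot->cap) turned about its lower foot edge by th, cap up
    c,s=np.cos(th),np.sin(th); R=np.array([[c,0,-s],[0,1,0],[s,0,c]])
    return [P@R.T for P in lying]
def fit_tilt(f,m,x,y,psi,z,th0,free=True):
    def cost(q):
        r=render(f,tilted(q[0]),[x+q[1]*np.cos(psi)*.1,y+q[1]*np.sin(psi)*.1,psi],z+q[2]*.1)
        return 1-np.minimum(r,m).sum()/np.maximum(r,m).sum()
    b=None
    for t in th0:
        r=minimize(cost,[t,0,0],method='Nelder-Mead',options=dict(initial_simplex=[[t,0,0],[t+.3,0,0],[t,.1,0],[t,0,.1]],maxfev=120))
        if b is None or r.fun<b.fun: b=r
    return np.degrees(b.x[0]).round(1),(b.x[1:]*100).round(1),round(b.fun,3)
if __name__=='__main__':
    for n in('side','wrist'):
        f=grab_frame(n); save(f,n+sys.argv[1])
        for r in spotter.outline_of(f,'bottle')[:2]:
            print(n,round(r['conf'],2),np.round(r['extent']),r['region'].sum(), 'tilt,shift_mm,lift_mm',fit_tilt(f,r['region'].astype(np.float32),.5596,-.0295,-1.8904,.022,(0,.5,1,1.5)))
    plan([])
E
python3 tilt.py a
```

```text
side 0.83 [292. 208. 331. 265.] 1332 tilt,shift_mm,lift_mm (np.float64(35.3), array([ 6. , -9.2]), np.float64(0.112))
wrist 0.7 [259.  65. 387. 349.] 30700 tilt,shift_mm,lift_mm (np.float64(29.6), array([ 0.2, -2.5]), np.float64(0.045))
t 21.43 at [ 0.5373 -0.1003  0.0933  1.2547] F [ 0.8 -2.5  1.4] w 0.302 g 6.7
```

The wrist fit gives 30° of tilt with the foot still on the chuck, so the bottle is turning in the light grip as planned. Continuing the arc.

Call:
apply_moves --series '[{"dx":9,"dy":0,"dz":-9,"turn":0,"jaw":0.7},{"dx":20,"dy":0,"dz":-17,"turn":0,"jaw":0.7},{"dx":31,"dy":0,"dz":-23,"turn":0,"jaw":0.7},{"dx":44,"dy":0,"dz":-28,"turn":0,"jaw":0.7}]'

```text
time: 21.77
tool_pos: [0.5504, -0.0572, 0.1208]
tool_rot: [-0.0, 0.81, 0.587, 0.0]
contact_force: [-0.3, 0.2, -2.0]
gripper_width: 0.299
grasp_force: 7.0
```

```bash
python3 tilt.py b
```

```text
side 0.64 [287. 210. 322. 267.] 1424 tilt,shift_mm,lift_mm (np.float64(56.2), array([-4. , -3.4]), np.float64(0.108))
wrist 0.76 [264. 132. 380. 361.] 21019 tilt,shift_mm,lift_mm (np.float64(55.5), array([-5.2, -5.1]), np.float64(0.05))
t 21.97 at [ 0.5504 -0.0578  0.1204  1.2553] F [ 0.3 -0.7  0.8] w 0.3 g 7.1
```

Call:
apply_moves --series '[{"dx":12,"dy":0,"dz":-3,"turn":0,"jaw":0.7},{"dx":26,"dy":0,"dz":-4,"turn":0,"jaw":0.7},{"dx":38,"dy":0,"dz":-3,"turn":0,"jaw":0.7},{"dx":52,"dy":0,"dz":-1,"turn":0,"jaw":0.7},{"dx":52,"dy":0,"dz":-1,"turn":0,"jaw":0.7}]'

```text
time: 22.38
tool_pos: [0.5675, -0.0065, 0.1218]
tool_rot: [-0.0, 0.809, 0.587, 0.001]
contact_force: [-0.4, 1.8, 4.6]
gripper_width: 0.303
grasp_force: 7.7
```

```bash
python3 tilt.py c
```

```text
side 0.85 [282. 221. 314. 279.] 1347 tilt,shift_mm,lift_mm (np.float64(95.0), array([-1.6, -0.3]), np.float64(0.141))
wrist 0.27 [ 84.  18. 562. 438.] 123267 tilt,shift_mm,lift_mm (np.float64(2.6), array([29.7, 34.1]), np.float64(0.96))
t 22.58 at [ 0.5672 -0.0076  0.122   1.2544] F [-0.8  3.   5.3] w 0.305 g 7.7
```

Run:
```python
import cv2
a=cv2.imread('pics/sidec.png')[140:330,220:400]
cv2.imwrite('pics/sidec2.png',cv2.resize(a,None,fx=3.1,fy=3.1,interpolation=cv2.INTER_CUBIC))
```

```text
(no output)
```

View pics/sidec2.png

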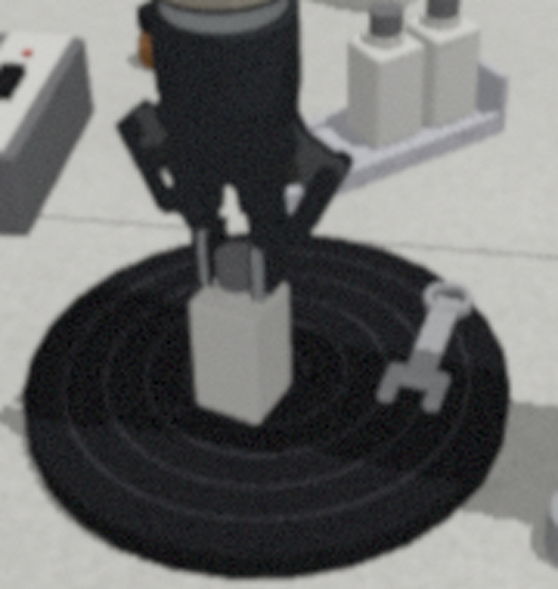

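The side view shows the bottle standing upright on the chuck at crop (240,345), cap between the pads, with the wrench untouched. I'll release it and regrip it firmly by the body.

Call:
apply_moves --series '[{"dx":0,"dy":0,"dz":0,"turn":0,"jaw":0.6},{"dx":0,"dy":0,"dz":0,"turn":0,"jaw":0.1},{"dx":0,"dy":0,"dz":0,"turn":0,"jaw":0.1},{"dx":0,"dy":0,"dz":0,"turn":0,"jaw":0.1},{"dx":0,"dy":0,"dz":0,"turn":0,"jaw":0.1}]'

```text
time: 23.0
tool_pos: [0.5661, -0.0089, 0.1208]
tool_rot: [-0.0, 0.81, 0.587, -0.0]
contact_force: [-0.5, 0.5, 0.9]
gripper_width: 0.9
grasp_force: 0.0
```

```bash
cat > up.py <<'E'
from fit import *
from plan import plan
s=sys.argv; x,y,a,z=map(float,s[1:5])
for n in s[5:]:
    f=grab_frame(n)
    for r in spotter.outline_of(f,'bottle'):
        if r['conf']<.3: continue
        e=r['extent']; q=proj(f,[[x,y,z+.04]])[0]
        if np.hypot((e[0]+e[2])/2-q[0],(e[1]+e[3])/2-q[1])<40:
            print(n,round(r['conf'],2),np.round(e),fit([(f,r['region'].astype(np.float32))],stand,[x,y,a],z))
plan([(x,y,.086,1.2543)])
E
python3 up.py .5665 -.0086 1.2512 .022 side top
```

```text
side 0.61 [280. 222. 314. 279.] (array([5.6720e-01, 3.0000e-04, 1.2686e+00]), np.float64(0.068))
t 23.2 at [ 0.5664 -0.009   0.1212  1.2536] F [0.2 0.3 0.1] w 0.902 g 0.0
  dx 0 dy 0 dz 35 turn -0.00 rows>= 1
-> [ 0.5664 -0.009   0.0862  1.2536]
```

Call:
apply_moves --series '[{"dx":0,"dy":0,"dz":-35,"turn":0,"jaw":0.1},{"dx":-30,"dy":0,"dz":-60,"turn":0,"jaw":0.1},{"dx":-70,"dy":0,"dz":-60,"turn":0,"jaw":0.1},{"dx":-90,"dy":0,"dz":-60,"turn":0,"jaw":0.1},{"dx":-90,"dy":0,"dz":-60,"turn":0,"jaw":0.1}]'

```text
time: 23.62
tool_pos: [0.5378, -0.0976, 0.1823]
tool_rot: [0.001, 0.811, 0.585, -0.0]
contact_force: [-0.2, -0.2, 0.2]
gripper_width: 0.9
grasp_force: 0.0
```

```bash
python3 up.py .5665 -.0046 1.2512 .022 wrist top side
```

```text
wrist 0.95 [274.  22. 366. 118.] (array([ 0.5672, -0.0039,  1.2492]), np.float64(0.054))
top 0.78 [306. 209. 328. 233.] (array([ 0.5677, -0.0019,  1.2615]), np.float64(0.112))
side 0.61 [282. 224. 315. 277.] (array([ 5.6700e-01, -3.0000e-04,  1.3969e+00]), np.float64(0.069))
t 23.92 at [ 0.5384 -0.0935  0.1809  1.2551] F [ 0.1 -0.   1. ] w 0.901 g 0.0
  dx 93 dy -1 dz 95 turn 0.00 rows>= 4
-> [ 0.5664 -0.0048  0.0859  1.2551]
```

Call:
apply_moves --series '[{"dx":40,"dy":0,"dz":0,"turn":0,"jaw":0.1},{"dx":80,"dy":-1,"dz":0,"turn":0,"jaw":0.1},{"dx":95,"dy":-1,"dz":0,"turn":0,"jaw":0.1},{"dx":95,"dy":-1,"dz":20,"turn":0,"jaw":0.1},{"dx":95,"dy":-1,"dz":50,"turn":0,"jaw":0.1}]'

```text
time: 24.33
tool_pos: [0.5702, -0.0019, 0.1346]
tool_rot: [0.003, 0.809, 0.588, 0.003]
contact_force: [0.9, 0.3, 0.3]
gripper_width: 0.904
grasp_force: 0.0
```

Call:
apply_moves --series '[{"dx":0,"dy":0,"dz":30,"turn":0,"jaw":0.1},{"dx":0,"dy":0,"dz":44,"turn":0,"jaw":0.1},{"dx":0,"dy":0,"dz":44,"turn":0,"jaw":0.3},{"dx":0,"dy":0,"dz":44,"turn":0,"jaw":0.4},{"dx":0,"dy":0,"dz":44,"turn":0,"jaw":0.45}]'

```text
time: 24.75
tool_pos: [0.5681, -0.0035, 0.0887]
tool_rot: [0.001, 0.81, 0.587, 0.001]
contact_force: [-0.3, 0.3, 0.7]
gripper_width: 0.548
grasp_force: 0.0
```

Call:
apply_moves --series '[{"dx":0,"dy":0,"dz":0,"turn":0,"jaw":0.5},{"dx":0,"dy":0,"dz":0,"turn":0,"jaw":0.6},{"dx":0,"dy":0,"dz":0,"turn":0,"jaw":0.6},{"dx":0,"dy":0,"dz":0,"turn":0,"jaw":0.6}]'

```text
time: 25.08
tool_pos: [0.5684, -0.0039, 0.0894]
tool_rot: [0.001, 0.81, 0.587, 0.001]
contact_force: [0.7, 1.1, 6.1]
gripper_width: 0.504
grasp_force: 62.6
```

Run:
```python
from plan import *
a=.760; n1=np.array([.5225,-.3347]);n2=np.array([.4829,-.3704]); print('nn',np.degrees(np.arctan2(*(n1-n2)[::-1])),np.linalg.norm(n1-n2))
pad=np.array([.5803,-.2802]); d=pad-n1; print('pn1',np.arctan2(d[1],d[0]),np.linalg.norm(d))
plan([(.5673,-.0025,.15,1.2543),(.575,-.20,.17,1.0),(*pad,.15,.757),(*pad,.115,.757)],tstep=.5)
```

```text
nn 42.035138690839815 0.05331650776260574
pn1 0.756021042928619 0.07944236904826044
t 25.08 at [ 0.5684 -0.0039  0.0894  1.2537] F [0.7 1.1 6.1] w 0.504 g 62.6
  dx 1 dy -2 dz -61 turn -0.00 rows>= 2
-> [ 0.5669 -0.0023  0.1504  1.2537]
  dx -93 dy 35 dz -10 turn 0.13 rows>= 3
  dx -87 dy 46 dz -10 turn 0.12 rows>= 3
-> [ 0.575  -0.1999  0.1704  1.0037]
  dx -65 dy 48 dz 20 turn 0.25 rows>= 2
-> [ 0.5805 -0.2805  0.1504  0.7537]
  dx 0 dy 0 dz 35 turn -0.00 rows>= 1
-> [ 0.5805 -0.2805  0.1154  0.7537]
```

Call:
apply_moves --series '[{"dx":0,"dy":0,"dz":-20,"turn":0,"jaw":0.6},{"dx":0,"dy":0,"dz":-40,"turn":0,"jaw":0.6},{"dx":0,"dy":0,"dz":-61,"turn":0,"jaw":0.6},{"dx":0,"dy":0,"dz":-63,"turn":0,"jaw":0.6}]'

```text
time: 25.42
tool_pos: [0.5692, -0.0043, 0.1545]
tool_rot: [0.003, 0.81, 0.587, 0.002]
contact_force: [0.9, 0.0, -0.2]
gripper_width: 0.502
grasp_force: 61.7
```

Call:
apply_moves --series '[{"dx":-25,"dy":10,"dz":-3,"turn":0.03,"jaw":0.6},{"dx":-50,"dy":20,"dz":-6,"turn":0.06,"jaw":0.6},{"dx":-75,"dy":28,"dz":-8,"turn":0.09,"jaw":0.6},{"dx":-93,"dy":35,"dz":-10,"turn":0.13,"jaw":0.6}]'

```text
time: 25.75
tool_pos: [0.5704, -0.1048, 0.1589]
tool_rot: [-0.0, 0.847, 0.532, -0.001]
contact_force: [-0.5, 0.2, -1.8]
gripper_width: 0.507
grasp_force: 61.8
```

Call:
apply_moves --series '[{"dx":-25,"dy":13,"dz":-3,"turn":0.03,"jaw":0.6},{"dx":-50,"dy":26,"dz":-6,"turn":0.06,"jaw":0.6},{"dx":-75,"dy":39,"dz":-8,"turn":0.09,"jaw":0.6},{"dx":-87,"dy":46,"dz":-10,"turn":0.12,"jaw":0.6}]'

```text
time: 26.08
tool_pos: [0.5743, -0.2042, 0.1689]
tool_rot: [-0.0, 0.878, 0.479, -0.001]
contact_force: [0.2, 0.4, -2.2]
gripper_width: 0.509
grasp_force: 61.8
```

Call:
apply_moves --series '[{"dx":-25,"dy":20,"dz":2,"turn":0.08,"jaw":0.6},{"dx":-50,"dy":38,"dz":4,"turn":0.16,"jaw":0.6},{"dx":-63,"dy":47,"dz":6,"turn":0.25,"jaw":0.6},{"dx":-65,"dy":48,"dz":8,"turn":0.25,"jaw":0.6},{"dx":-65,"dy":48,"dz":8,"turn":0.25,"jaw":0.6}]'

```text
time: 26.5
tool_pos: [0.5799, -0.2822, 0.1604]
tool_rot: [-0.001, 0.93, 0.368, -0.001]
contact_force: [-0.5, -0.7, -2.3]
gripper_width: 0.509
grasp_force: 61.8
```

Run:
```python
from fit import *
from plan import plan
for n in('side','top'):
    f=grab_frame(n); save(f,n+'d')
    for r in spotter.outline_of(f,'bottle')+spotter.outline_of(f,'neighbour_1'):
        if r['conf']<.3: continue
        e=r['extent']; print(n,round(r['conf'],2),np.round(e))
        if n=='side' and e[0]<335:print(fit([(f,r['region'].astype(np.float32))],stand,[.5803,-.2802,.757],.098,True))
plan([(.5803,-.2802,.12,.757)])
```

```text
side 0.59 [303. 123. 330. 168.]
(array([ 0.6058, -0.4183,  0.923 ,  0.0176]), np.float64(0.262))
side 0.83 [349. 136. 374. 182.]
side 0.56 [327. 139. 357. 184.]
(array([ 0.5803, -0.2802,  0.757 ,  0.098 ]), np.float64(1.0))
top 0.64 [436. 196. 450. 216.]
top 0.46 [467. 224. 473. 231.]
t 26.8 at [ 0.5809 -0.281   0.1624  0.7556] F [-0.5 -0.5 -3.3] w 0.505 g 61.8
  dx 0 dy -1 dz 42 turn -0.00 rows>= 1
-> [ 0.5802 -0.2802  0.1204  0.7556]
```

Call:
apply_moves --series '[{"dx":0,"dy":-1,"dz":15,"turn":0,"jaw":0.6},{"dx":0,"dy":-1,"dz":30,"turn":0,"jaw":0.6},{"dx":0,"dy":-1,"dz":42,"turn":0,"jaw":0.6},{"dx":0,"dy":-1,"dz":46,"turn":0,"jaw":0.6},{"dx":0,"dy":-1,"dz":46,"turn":0,"jaw":0.6}]'

```text
time: 27.22
tool_pos: [0.5784, -0.2803, 0.1128]
tool_rot: [-0.002, 0.93, 0.368, -0.002]
contact_force: [-0.7, -0.2, -1.4]
gripper_width: 0.504
grasp_force: 61.8
```

Call:
apply_moves --series '[{"dx":0,"dy":0,"dz":1,"turn":0,"jaw":0.6},{"dx":0,"dy":0,"dz":2,"turn":0,"jaw":0.6},{"dx":0,"dy":0,"dz":3,"turn":0,"jaw":0.6},{"dx":0,"dy":0,"dz":3,"turn":0,"jaw":0.6}]'

```text
time: 27.55
tool_pos: [0.5804, -0.2816, 0.1139]
tool_rot: [0.0, 0.93, 0.368, 0.0]
contact_force: [0.6, 0.6, -1.6]
gripper_width: 0.507
grasp_force: 61.8
```

Call:
apply_moves --series '[{"dx":0,"dy":0,"dz":1,"turn":0,"jaw":0.6},{"dx":0,"dy":0,"dz":2,"turn":0,"jaw":0.6},{"dx":0,"dy":0,"dz":3,"turn":0,"jaw":0.6},{"dx":0,"dy":0,"dz":3,"turn":0,"jaw":0.6}]'

```text
time: 27.88
tool_pos: [0.5799, -0.2813, 0.1101]
tool_rot: [-0.0, 0.93, 0.368, -0.0]
contact_force: [-1.2, 0.2, -2.1]
gripper_width: 0.506
grasp_force: 61.8
```

Call:
apply_moves --series '[{"dx":0,"dy":0,"dz":1,"turn":0,"jaw":0.6},{"dx":0,"dy":0,"dz":2,"turn":0,"jaw":0.6},{"dx":0,"dy":0,"dz":3,"turn":0,"jaw":0.6},{"dx":0,"dy":0,"dz":3,"turn":0,"jaw":0.6}]'

```text
time: 28.22
tool_pos: [0.5799, -0.2813, 0.1069]
tool_rot: [-0.0, 0.93, 0.368, -0.0]
contact_force: [0.1, -0.9, -1.0]
gripper_width: 0.509
grasp_force: 61.8
```

Call:
apply_moves --series '[{"dx":0,"dy":0,"dz":1,"turn":0,"jaw":0.6},{"dx":0,"dy":0,"dz":2,"turn":0,"jaw":0.6},{"dx":0,"dy":0,"dz":3,"turn":0,"jaw":0.6},{"dx":0,"dy":0,"dz":3,"turn":0,"jaw":0.6}]'

```text
time: 28.55
tool_pos: [0.5799, -0.2813, 0.104]
tool_rot: [-0.0, 0.93, 0.368, -0.0]
contact_force: [0.1, 0.2, -1.4]
gripper_width: 0.504
grasp_force: 61.8
```

Call:
apply_moves --series '[{"dx":0,"dy":0,"dz":1,"turn":0,"jaw":0.6},{"dx":0,"dy":0,"dz":2,"turn":0,"jaw":0.6},{"dx":0,"dy":0,"dz":3,"turn":0,"jaw":0.6},{"dx":0,"dy":0,"dz":3,"turn":0,"jaw":0.6}]'

```text
time: 28.88
tool_pos: [0.5799, -0.2813, 0.101]
tool_rot: [-0.0, 0.93, 0.368, -0.0]
contact_force: [-0.4, -0.1, -2.8]
gripper_width: 0.502
grasp_force: 61.8
```

Call:
apply_moves --series '[{"dx":0,"dy":0,"dz":1,"turn":0,"jaw":0.6},{"dx":0,"dy":0,"dz":2,"turn":0,"jaw":0.6},{"dx":0,"dy":0,"dz":3,"turn":0,"jaw":0.6},{"dx":0,"dy":0,"dz":3,"turn":0,"jaw":0.6}]'

```text
time: 29.22
tool_pos: [0.5799, -0.2813, 0.098]
tool_rot: [-0.0, 0.93, 0.368, -0.0]
contact_force: [-0.1, -0.1, -1.8]
gripper_width: 0.507
grasp_force: 61.8
```

Call:
apply_moves --series '[{"dx":0,"dy":0,"dz":1,"turn":0,"jaw":0.6},{"dx":0,"dy":0,"dz":2,"turn":0,"jaw":0.6},{"dx":0,"dy":0,"dz":3,"turn":0,"jaw":0.6},{"dx":0,"dy":0,"dz":3,"turn":0,"jaw":0.6}]'

```text
time: 29.55
tool_pos: [0.5799, -0.2813, 0.095]
tool_rot: [-0.0, 0.93, 0.368, -0.0]
contact_force: [-0.7, 0.9, -1.7]
gripper_width: 0.504
grasp_force: 61.8
```

Call:
apply_moves --series '[{"dx":0,"dy":0,"dz":1,"turn":0,"jaw":0.6},{"dx":0,"dy":0,"dz":2,"turn":0,"jaw":0.6},{"dx":0,"dy":0,"dz":3,"turn":0,"jaw":0.6},{"dx":0,"dy":0,"dz":3,"turn":0,"jaw":0.6}]'

```text
time: 29.88
tool_pos: [0.5799, -0.2813, 0.092]
tool_rot: [-0.0, 0.93, 0.368, -0.0]
contact_force: [-0.2, 0.1, -0.9]
gripper_width: 0.501
grasp_force: 61.8
```

Call:
apply_moves --series '[{"dx":0,"dy":0,"dz":1,"turn":0,"jaw":0.6},{"dx":0,"dy":0,"dz":2,"turn":0,"jaw":0.6},{"dx":0,"dy":0,"dz":2,"turn":0,"jaw":0.6}]'

```text
time: 30.13
tool_pos: [0.5799, -0.2813, 0.09]
tool_rot: [-0.0, 0.93, 0.368, -0.0]
contact_force: [0.5, 0.3, -1.9]
gripper_width: 0.501
grasp_force: 61.8
```

Call:
apply_moves --series '[{"dx":0,"dy":0,"dz":1,"turn":0,"jaw":0.6},{"dx":0,"dy":0,"dz":2,"turn":0,"jaw":0.6},{"dx":0,"dy":0,"dz":2,"turn":0,"jaw":0.6}]'

```text
time: 30.38
tool_pos: [0.5799, -0.2813, 0.088]
tool_rot: [-0.0, 0.93, 0.368, -0.0]
contact_force: [-0.9, 0.2, -2.6]
gripper_width: 0.507
grasp_force: 61.8
```

Call:
apply_moves --series '[{"dx":0,"dy":0,"dz":1,"turn":0,"jaw":0.6},{"dx":0,"dy":0,"dz":2,"turn":0,"jaw":0.6},{"dx":0,"dy":0,"dz":2,"turn":0,"jaw":0.6}]'

```text
time: 30.63
tool_pos: [0.5799, -0.2813, 0.086]
tool_rot: [-0.0, 0.93, 0.368, -0.0]
contact_force: [-0.4, -0.8, -2.2]
gripper_width: 0.502
grasp_force: 61.8
```

Call:
apply_moves --series '[{"dx":0,"dy":0,"dz":1,"turn":0,"jaw":0.6},{"dx":0,"dy":0,"dz":2,"turn":0,"jaw":0.6},{"dx":0,"dy":0,"dz":2,"turn":0,"jaw":0.6}]'

```text
time: 30.88
tool_pos: [0.5799, -0.2813, 0.084]
tool_rot: [-0.0, 0.93, 0.368, -0.0]
contact_force: [-0.3, -0.3, -1.9]
gripper_width: 0.507
grasp_force: 61.8
```

Call:
apply_moves --series '[{"dx":0,"dy":0,"dz":1,"turn":0,"jaw":0.6},{"dx":0,"dy":0,"dz":2,"turn":0,"jaw":0.6},{"dx":0,"dy":0,"dz":2,"turn":0,"jaw":0.6}]'

```text
time: 31.13
tool_pos: [0.5801, -0.2814, 0.0824]
tool_rot: [0.0, 0.93, 0.368, 0.0]
contact_force: [-0.7, 1.0, 0.1]
gripper_width: 0.503
grasp_force: 62.0
```

Call:
apply_moves --series '[{"dx":0,"dy":0,"dz":1,"turn":0,"jaw":0.6},{"dx":0,"dy":0,"dz":1,"turn":0,"jaw":0.6}]'

```text
time: 31.3
tool_pos: [0.5802, -0.2815, 0.0817]
tool_rot: [0.0, 0.93, 0.368, 0.0]
contact_force: [-0.2, 0.0, 1.8]
gripper_width: 0.504
grasp_force: 62.1
```

Call:
apply_moves --series '[{"dx":0,"dy":0,"dz":1,"turn":0,"jaw":0.6},{"dx":0,"dy":0,"dz":1,"turn":0,"jaw":0.6}]'

```text
time: 31.47
tool_pos: [0.5802, -0.2815, 0.0808]
tool_rot: [0.0, 0.93, 0.368, 0.0]
contact_force: [-0.7, 0.6, 3.3]
gripper_width: 0.505
grasp_force: 62.3
```

The force went from −2 N (the hanging weight) to about +3 N, so the bottle is resting on the pad. Releasing gently and retreating straight up.

Call:
apply_moves --series '[{"dx":0,"dy":0,"dz":-1,"turn":0,"jaw":0.5},{"dx":0,"dy":0,"dz":-1,"turn":0,"jaw":0.46},{"dx":0,"dy":0,"dz":-1,"turn":0,"jaw":0.4},{"dx":0,"dy":0,"dz":-1,"turn":0,"jaw":0.25},{"dx":0,"dy":0,"dz":-1,"turn":0,"jaw":0.2}]'

```text
time: 31.88
tool_pos: [0.5799, -0.2814, 0.0811]
tool_rot: [-0.0, 0.93, 0.368, -0.0]
contact_force: [0.4, 0.5, 0.5]
gripper_width: 0.795
grasp_force: 0.0
```

Call:
apply_moves --series '[{"dx":0,"dy":0,"dz":-1,"turn":0,"jaw":0.2},{"dx":0,"dy":0,"dz":-15,"turn":0,"jaw":0.2},{"dx":0,"dy":0,"dz":-45,"turn":0,"jaw":0.2},{"dx":0,"dy":0,"dz":-80,"turn":0,"jaw":0.2},{"dx":0,"dy":0,"dz":-110,"turn":0,"jaw":0.2}]'

```text
time: 32.3
tool_pos: [0.5802, -0.2814, 0.1941]
tool_rot: [0.0, 0.93, 0.368, 0.0]
contact_force: [0.7, -1.4, 0.3]
gripper_width: 0.799
grasp_force: 0.0
```

Call:
apply_moves --series '[{"dx":40,"dy":0,"dz":-20,"turn":0,"jaw":0.2},{"dx":80,"dy":0,"dz":-30,"turn":0,"jaw":0.2},{"dx":120,"dy":0,"dz":-30,"turn":0,"jaw":0.2},{"dx":150,"dy":0,"dz":-30,"turn":0,"jaw":0.2},{"dx":150,"dy":0,"dz":-30,"turn":0,"jaw":0.2}]'

```text
time: 32.72
tool_pos: [0.6929, -0.1743, 0.2232]
tool_rot: [0.0, 0.929, 0.37, 0.002]
contact_force: [-0.2, -0.2, 0.5]
gripper_width: 0.801
grasp_force: 0.0
```

Run:
```python
from fit import *
V={}
for n in('side','top'):
    f=grab_frame(n); save(f,n+'e')
    V[n]=[(f,r) for r in spotter.outline_of(f,'neighbour_1') if r['conf']>.3]
    print(n,[(round(r['conf'],2),np.round(r['extent']).tolist()) for f,r in V[n]])
for x,y,z in((.5803,-.2802,.016),(.5225,-.3347,.009),(.4829,-.3704,.01)):
    L=[]
    for n in V:
        for f,r in V[n]:
            q=proj(f,[[x,y,z+.05]])[0];e=r['extent']
            if np.hypot((e[0]+e[2])/2-q[0],(e[1]+e[3])/2-q[1])<10: L.append((f,r['region'].astype(np.float32)))
    print(len(L), fit(L,stand,[x,y,.757],z,True) if L else '')
a=cv2.imread('pics/tope.png')[150:350,120:520]; b=cv2.imread('pics/sidee.png')[100:340,200:440]
o=np.zeros((600,800,3),np.uint8); o[:360]=cv2.resize(a,(720,360),interpolation=3).repeat(1,0)[:, :720] if 0 else cv2.copyMakeBorder(cv2.resize(a,(720,360),interpolation=3),0,0,0,80,0)
o[360:600,:400]=cv2.resize(b[:144],(400,240),interpolation=3)
o[360:600,400:]=cv2.resize(cv2.imread('pics/sidee.png')[330:480,130:460],(400,240),interpolation=3)
cv2.imwrite('pics/final.png',o)
```

```text
side [(0.75, [350.0, 136.0, 373.0, 180.0]), (0.68, [188.0, 405.0, 286.0, 446.0]), (0.56, [331.0, 141.0, 359.0, 186.0])]
top [(0.82, [451.0, 226.0, 481.0, 252.0]), (0.61, [462.0, 242.0, 501.0, 269.0])]
0 
2 (array([ 0.5232, -0.3346,  0.7503,  0.0113]), np.float64(0.085))
2 (array([ 0.4824, -0.369 ,  0.7603,  0.0114]), np.float64(0.18))
```

View pics/final.png

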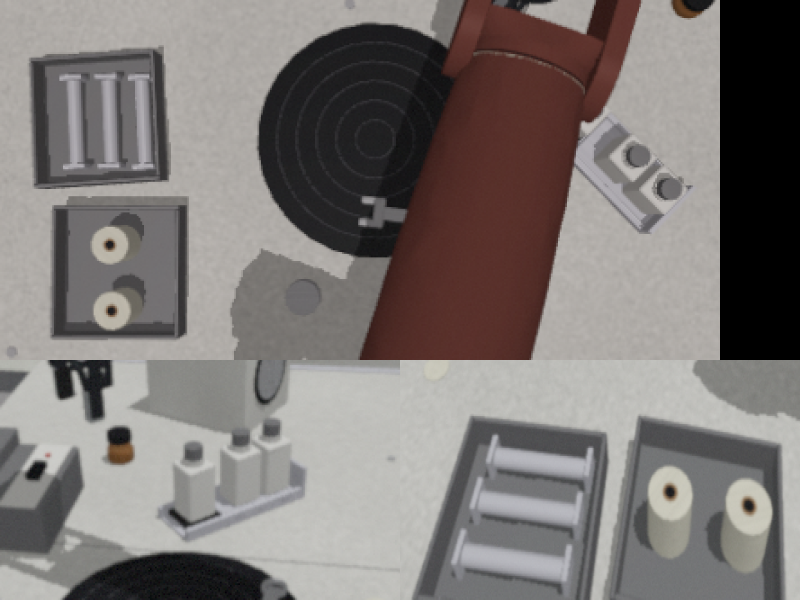

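The final view shows three pillars flat in their bin and two rolls standing in theirs. The wrench is still on the chuck, the neighbours haven't moved, and the bottle stands in line on the pad. I'll check its position numerically with the arm out of the top view.

Call:
apply_moves --series '[{"dx":0,"dy":-41,"dz":0,"turn":0,"jaw":0.2},{"dx":0,"dy":-82,"dz":0,"turn":0,"jaw":0.2},{"dx":0,"dy":-123,"dz":0,"turn":0,"jaw":0.2},{"dx":0,"dy":-160,"dz":0,"turn":0,"jaw":0.2},{"dx":0,"dy":-190,"dz":0,"turn":0,"jaw":0.2}]'

```text
time: 33.33
tool_pos: [0.5568, -0.0398, 0.2212]
tool_rot: [-0.0, 0.93, 0.367, -0.0]
contact_force: [0.2, 0.9, 0.5]
gripper_width: 0.803
grasp_force: 0.0
```

Run:
```python
from fit import *
L=[]
for n in('side','top'):
    f=grab_frame(n); q=proj(f,[[.5803,-.2802,.066]])[0]
    for r in spotter.outline_of(f,'bottle'):
        e=r['extent']
        print(n,round(r['conf'],2),np.round(e),q.round())
        if r['conf']>.2 and np.hypot((e[0]+e[2])/2-q[0],(e[1]+e[3])/2-q[1])<12:
            v=(f,r['region'].astype(np.float32)); L.append(v); print(n,fit([v],stand,[.5803,-.2802,.757],.0175))
if len(L)>1: print(fit(L,stand,[.5803,-.2802,.757],.0175,True))
```

```text
side 0.78 [305. 162. 331. 198.] [316. 171.]
side (array([ 0.5812, -0.2815,  0.7587]), np.float64(0.584))
top 0.56 [428. 199. 462. 227.] [443. 212.]
top (array([ 0.58  , -0.2809,  0.7343]), np.float64(0.117))
(array([ 0.5816, -0.2842,  0.7402,  0.007 ]), np.float64(0.34))
```

```bash
python3 -c "
from plant import ticket
print(ticket.job_done())"
```

```text
the job is handed in; nothing more can be done
None
```

The job is handed in at about 33 s of the 72 s: both pillars and the roll are in their bins, the bottle stands cap up on the rack pad in line with its neighbours, the neighbours are unmoved, and the wrench still lies on the chuck; the hand-in gave no verdict.

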